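# Refit the spindle flanges of a stone polisher

## Robot

A 6-joint arm with a two-finger parallel gripper is mounted at the origin on the work surface. World frame = base frame: x ahead of the robot, y to its left, z up, the work surface at z = 0. Lengths are in m, angles in rad, forces in N, time in s.
With the tool pointing down it reaches from about 0.35 to 0.775 m from the base axis. Payload 7.3 kg.
Tool frame: the origin (TCP) lies at the very end of the fingers, on their centre line; the grasp point (between the pads) lies 19 mm behind it; z points along the fingers, x is the direction in which the jaws open and shut, and the axes are right-handed (so a half turn about z gives the same grasp; the last joint's range is limited). The gripper opens to 92 mm and grips with 3 to 60 N. Pads are 19 mm wide; open, the fingers measure 130 mm over their backs; the gripper's body (75 mm by 190 mm) begins 47 mm behind the grasp point.
Start: joints at [-1.371, 0.342, 1.524, -0, 1.275, -0.146], TCP at [0.178, -0.494, 0.197] pointing down, gripper open.
Joint ranges: [-2.53, 2.53], [-0.77, 2.02], [0.04, 2.7], [-1, 4.14], [0.28, 2.66], [-3.11, 3.11]. Speed limits (rad/s): [2.57, 2.57, 3.14, 3.14, 3.14, 3.14].

## Interface

Orientations are given as [roll, pitch, yaw] about the fixed x, y, z axes, in that order (R = Rz(yaw) Ry(pitch) Rx(roll)).
In Python, from cell import robot, read_camera, nets gives the robot as it stands. The module is installed in compiled form; this text tells all that it offers.
- The arm moves only by the tool carry_out, never from a script. Its arguments are lists of equal length, an entry for each row: "translation": the shift along the tool's x, y, z in m, a list of three; "turn": the turn, a rotation vector about the tool's x, y, z in rad, a list of three; "gripper": the gripper's target within -1 to 1 (shut at 1, half-way at 0, fully open at -1). A call has 1 to 10 rows; each row shifts and turns the commanded pose from where the row before left it, along the tool's axes as they then stand; what a row does not reach is not made up. A row lasts 1/10 s, in which the tool goes at most 50 mm and 8.59 degrees, less where a joint would pass 70% of its speed; a pose out of reach is approached as far as the arm can. A call with a gripper value outside its range is refused whole. The fingers move at their own pace and stop on an object; "squeeze" is the grip in N (left out, the last holds). Time passes only in rows, so rows that do not move let the fingers close. It gives the time, the measured TCP pose, the force and the opening at its end, in the units of the state.
- robot.observe(): the state, without advancing time (a new reading comes with each control period).
- read_camera(name): name is "scene" or "top"; returns a dict with "img" (480x640x3 uint8, red, green, blue), "fx", "fy", "cx", "cy" (pixels), "distortion" ([k1, k2, p1, p2, k3] as OpenCV has them; the pictures are not rectified), "world_from_camera" (4x4, takes a point from camera to world coordinates). Camera axes: x right, y down, z forward; pixel columns grow to the right and rows downward; lengths in m; the calibration is good to about 2 mm. A picture is of the moment at which its call begins. There is no depth.
- robot.hand_in(): hands the job in, once; it reports no verdict.
Trained networks look in a picture, given as the dict that the camera call returned (one of the last four; its "shot" number tells which), for a name from the list of things; names that differ only in an ending like _2 or _b are one class to them, and where a whole thing is asked for, a point or a joint stands for the part that bears it (a point fixed in the world has none). Each returns a list of dicts, best first, with "score" (0 to 1); they miss things now and then, are a little off and sometimes report something else, mostly with a low value. They report only what shows in the picture. A call takes as long as a camera call. They do not tell look-alikes from the thing itself.
- nets.regions_of(picture, name): "region" (480x640 bool, what is visible of it) and "pixel" ([column, row] in pixels, amid what is visible of it).
- nets.tip_of(picture, name): "pixel" ([column, row] in pixels: a listed point, or the origin of a listed thing).
The state is a dict: "time": time; "qpos": joint angles; "qvel": joint speeds; "joint_efforts": joint torques, N m; "tool_pos": TCP position; "tool_rot": TCP orientation; "contact_force": force on the tool from outside, world axes, zero at the start; "torque": the same for the moment, N m; "opening": finger opening in m.
Only numpy, scipy, OpenCV 4.12 (cv2) and the standard library are available. Lean on these libraries where they do the work, as an engineer would, in place of code of your own. Each camera call takes 0.05 s, during which the arm holds its last target. There are 200 camera calls.

## Task

The three-head stone polisher stands on the bench, heads up: lift the lid off the wooden chest by its knob, lay it flat on the bench, knob up, and fit every spindle flange in the chest (two or three) to a drive head of its own, nose up, turning it until its holes line up with the studs and it sits flush. Two heads wear dust caps: take both off and stand them upright on the chest floor, in the places that the flanges leave. Only when all that is done put the lid back on the chest, fully home; leave the mallet, the chisel and the stone offcut where they are.

Things in the scene. Friction and masses are not known exactly. Their poses are not given: they have to be found in the camera images.
- lid: Loose plywood lid, 310 x 120 x 12 mm, 0.35 kg; starts on the chest. Origin: centre of the board's underside, x along its length, z up. Two battens (20 x 88 mm, 10 mm deep) under it at x = +-125 mm drop inside the chest walls and locate it (10 mm of play each way along x, 6 mm along y). On the bench it stands on them, origin 10 mm up. Either way round fits.
- lid_knob (a point): Where to grip the lid: centre of its round wooden knob (32 mm across, 22 mm tall, on a 14 mm neck), 35 mm above the lid's origin.
- chest: Open wooden chest fixed to the bench, outside 310 x 120 x 70 mm, walls and floor 10 mm. Origin: centre of its underside, x along its length. With the lid home, the lid's origin is 70 mm above this one.
- flange0: Steel spindle flange, 0.55 kg: disc 86 mm across, 10 mm thick, with three through holes (11 mm wide, 120 degrees apart, 30 mm from the axis, the first on its +x axis). On top a round spindle nose 30 mm across, from 10 to 50 mm above the underside: grip it there. Centre bore from below 19 mm wide, 28 mm deep. Origin: centre of the underside, z up through the nose.
- flange1: Spindle flange identical to flange0. The flanges start loose in the chest in a row along its length, on its floor, nose up, any yaw; one of the three may be absent.
- flange2: Spindle flange identical to flange0.
- head0: Drive head of the polisher, dark steel hub 86 mm across. Origin: centre of its flat top face, 60 mm above the bench, z up. On it stand a pilot 17 mm across and 23 mm tall in the centre and three studs 8 mm across, 13 mm tall, 120 degrees apart, 30 mm from the axis, the first on the head's +x axis; all have tapered tips. It is stiff to turn (2 N m) and stays as it is.
- head1: Drive head identical to head0, turned otherwise. The head centres are 130 mm apart on one fixed round casing (270 mm across, 46 mm high). The pilot enters a flange's bore before the studs are reached; a flange not lined up then rests on the stud tips, 13 mm high; lined up within about 3 degrees it drops flush, its origin on the head's.
- head2: Drive head identical to head0, turned otherwise.
- cap0: Round grey plastic dust cap, 80 mm across, 30 mm tall, hollow below (wall 3 mm), with a round knob on top, 24 mm across, from 30 to 52 mm above the rim: grip it there. 0.09 kg. Origin: centre of its open rim below, z up. The two caps start loose over the pilot and studs of two of the heads, origin on the head's; lift straight up at least 25 mm.
- cap1: Dust cap identical to cap0. Room in the chest: its inside is 290 x 100 mm, enough for three pieces (flanges or caps) in a row, 94 mm apart, under the lid.
- offcut: Pale stone offcut, 50 x 90 x 50 mm, on the bench beyond the work; leave alone. Origin: centre of its underside.
- mallet: Wooden mallet lying on the bench beyond the work, head 50 x 80 x 60 mm, handle to +x; leave alone. Origin: under the middle of its head.
- chisel: Steel stone chisel, 170 mm long, 16 mm thick, lying on the bench between chest and polisher; leave alone. Origin: centre of the underside of its shank, x along it.
There are look-alikes about, which are no part of the job. Leave any blue or red look-alike of the cap0 alone.

How it is judged:
By the outcome, as a careful person would: the job done as asked, in the order asked, and still so for the second after the job is handed in, with the robot touching nothing.
Of flange0, flange1, flange2 only 2 to 3 are there at a start; the rules pass over those that are not, and their reading is None.
At some moment in a run one of lid may be knocked a few centimetres aside while the robot is not near it.
Once in a run the grip may slacken for a moment while it holds something.
It also fails if it takes over 205 s, if anything falls off the work surface, if the arm or the gripper's body presses on something with over 40 N, if the wrist force passes 120 N, or if a joint passes its speed limit or range.

## Working session

There is one attempt and no reset: what is moved stays moved. The work goes in short steps, Python scripts to look and compute and a tool call to move; the robot and the scene stay as the last step left them, time stands still between calls to the robot, and variables do not carry over. Pictures are saved under pics/ and viewed, about 12 in all and at most 16, crops included, and the job is handed in when it is done.

Besides the shell and the picture viewer there is one more tool, called as a command line: name --argument value ..., lists and objects as JSON in quotes. carry_out: Moves the arm, as the interface text tells. Its arguments: {"type":"object","properties":{"translation":{"type":"array","items":{"type":"array","items":{"type":"number"}}},"turn":{"type":"array","items":{"type":"array","items":{"type":"number"}}},"gripper":{"type":"array","items":{"type":"number"}},"squeeze":{"type":"number"}},"required":["translation","turn","gripper"]}

```bash
mkdir -p pics
cat > h.py <<'E'
import numpy as np, cv2
from cell import robot, read_camera, nets
def K(p): return np.array([[p['fx'],0,p['cx']],[0,p['fy'],p['cy']],[0,0,1.]])
def w(p,px,z):
    "pixel -> world at height z"
    u=cv2.undistortPoints(np.array([[px]],float),K(p),np.array(p['distortion'],float))[0,0]
    T=np.array(p['world_from_camera']); d=T[:3,:3]@np.array([u[0],u[1],1]); o=T[:3,3]
    return o+d*(z-o[2])/d[2]
def px(p,X):
    T=np.linalg.inv(np.array(p['world_from_camera']))
    return cv2.projectPoints(np.array(X,float).reshape(-1,1,3),cv2.Rodrigues(T[:3,:3])[0],T[:3,3],K(p),np.array(p['distortion'],float))[0][:,0]
def save(p,name,crop=None,s=1):
    im=p['img'][:,:,::-1]
    if crop: a,b,c,d=crop; im=im[b:d,a:c]
    cv2.imwrite('pics/'+name,cv2.resize(im,None,fx=s,fy=s,interpolation=cv2.INTER_CUBIC))
E
python3 - <<'E'
from h import *
s=read_camera('scene');t=read_camera('top')
save(s,'s0.png');save(t,'t0.png')
Z={'lid_knob':.105,'chest':0,'head0':.06,'cap0':.06,'chisel':0,'mallet':0,'offcut':0,'lid':.07,'flange0':.01}
for n,z in Z.items():
    for c,p in (('s',s),('t',t)):
        for r in nets.tip_of(p,n)[:5]: print(n,c,round(r['score'],2),np.round(r['pixel']),np.round(w(p,r['pixel'],z),3)[:2])
for c,p in (('s',s),('t',t)): print(c,np.round(p['world_from_camera'],3).tolist())
o=robot.observe();print(o)
E
```

```text
lid_knob s 0.68 [190. 268.] [ 0.556 -0.218]
lid_knob t 0.76 [485. 222.] [ 0.557 -0.224]
head0 s 0.66 [355. 231.] [0.459 0.196]
head0 s 0.55 [325. 265.] [0.56  0.101]
head0 t 0.94 [266. 206.] [0.594 0.228]
cap0 s 0.94 [390. 184.] [0.29  0.333]
cap0 s 0.88 [357. 236.] [0.476 0.198]
cap0 s 0.85 [449. 233.] [0.5   0.438]
cap0 s 0.79 [325. 267.] [0.566 0.098]
cap0 s 0.66 [359. 196.] [0.326 0.232]
cap0 t 0.81 [276. 264.] [0.469 0.202]
cap0 t 0.81 [317. 221.] [0.562 0.116]
cap0 t 0.76 [203. 381.] [0.228 0.343]
cap0 t 0.73 [160. 275.] [0.442 0.447]
cap0 t 0.65 [253. 361.] [0.268 0.241]
chisel s 0.68 [280. 244.] [ 0.417 -0.003]
chisel t 0.77 [368. 283.] [0.435 0.002]
mallet s 0.85 [319. 364.] [0.79  0.051]
mallet t 0.66 [345. 132.] [0.788 0.058]
offcut s 0.64 [264. 367.] [ 0.778 -0.07 ]
offcut t 0.67 [400. 137.] [ 0.777 -0.071]
lid s 0.61 [192. 277.] [ 0.558 -0.22 ]
lid t 0.98 [478. 226.] [ 0.556 -0.222]
flange0 s 0.51 [326. 267.] [0.525 0.108]
s [[0.144, 0.726, -0.672, 1.301], [0.99, -0.111, 0.092, -0.02], [-0.007, -0.678, -0.735, 0.972], [0.0, 0.0, 0.0, 1.0]]
t [[0.019, -0.988, 0.15, 0.382], [-1.0, -0.016, 0.025, 0.077], [-0.023, -0.151, -0.988, 1.007], [0.0, 0.0, 0.0, 1.0]]
{'time': 1.0, 'qpos': array([-1.37101342e+00,  3.42003125e-01,  1.52409764e+00,  1.64374142e-05,
        1.27542683e+00, -1.46034059e-01]), 'qvel': array([-0.00139831, -0.0009432 , -0.00112421, -0.00055524,  0.00041976,
        0.00047676]), 'joint_efforts': array([ 6.31605544e-04, -4.31130731e+01, -2.44478577e+01,  7.17113446e-02,
        4.83918213e-02, -4.13135774e-05]), 'tool_pos': array([ 0.17796902, -0.49393023,  0.19703971]), 'tool_rot': array([-3.14158656e+00, -6.66553114e-05, -1.22498414e+00]), 'contact_force': array([ 0.15203902, -0.42035023, -0.04887479]), 'torque': array([ 0.04997555, -0.00188608,  0.00558759]), 'opening': 0.09196905749485475}
```

View pics/s0.png

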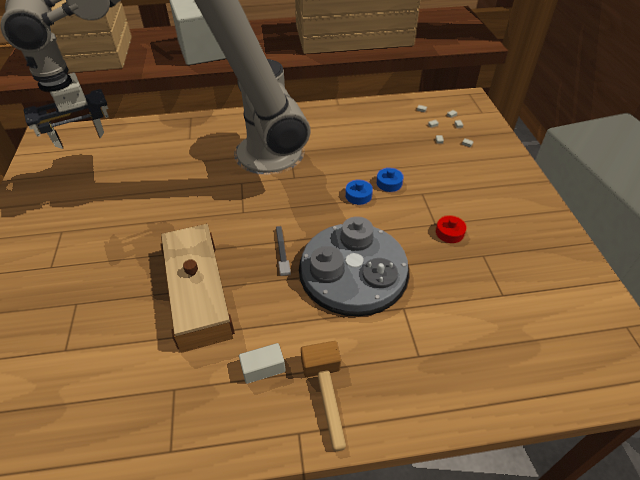

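View pics/t0.png

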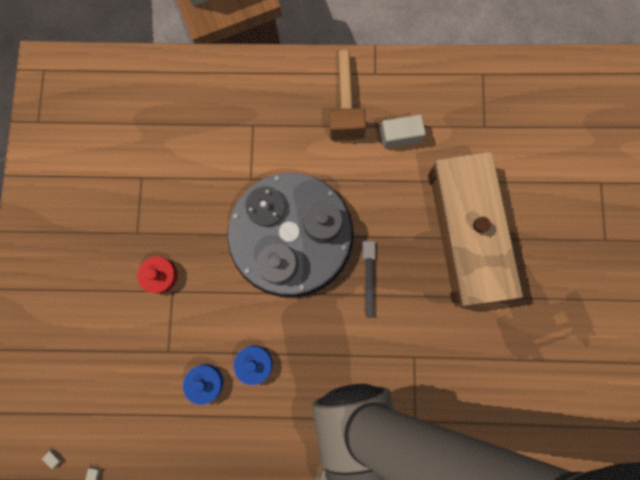

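The only candidate for the lid knob is at t(485,222). The grey caps are at t(276,264) and t(317,221). The blue look-alikes are at t(203,381) and t(253,361), and the red one at t(160,275); I leave all three alone. The bare head is at t(266,206).

Run:
```python
from h import *
t=read_camera('top');save(t,'t1.png',(220,140,540,320),2.5)
r=nets.regions_of(t,'lid')[0]['region'].astype(np.uint8)
c=max(cv2.findContours(r,0,1)[0],key=cv2.contourArea)
b=cv2.boxPoints(cv2.minAreaRect(c));W=np.array([w(t,p,.082) for p in b])[:,:2]
print(np.round(b),np.round(W,3),W.mean(0))
for i in range(4):
  d=W[(i+1)%4]-W[i];print(np.linalg.norm(d),np.degrees(np.arctan2(d[1],d[0])))
k=[w(p,nets.tip_of(p,'lid_knob')[0]['pixel'],.105) for p in (t,read_camera('scene'))];print(k)
```

```text
[[433. 160.]
 [493. 148.]
 [523. 297.]
 [463. 308.]] [[ 0.695 -0.129]
 [ 0.722 -0.255]
 [ 0.41  -0.301]
 [ 0.384 -0.182]] [ 0.55247498 -0.21660944]
0.12897791730082875 -77.92169757567538
0.3156663602965387 -171.49426857541798
0.12241838559261495 102.33097983299909
0.31586494173726953 9.699678286163982
[array([ 0.55341034, -0.21626831,  0.105     ]), array([ 0.5536916 , -0.21501076,  0.105     ])]
```

View pics/t1.png

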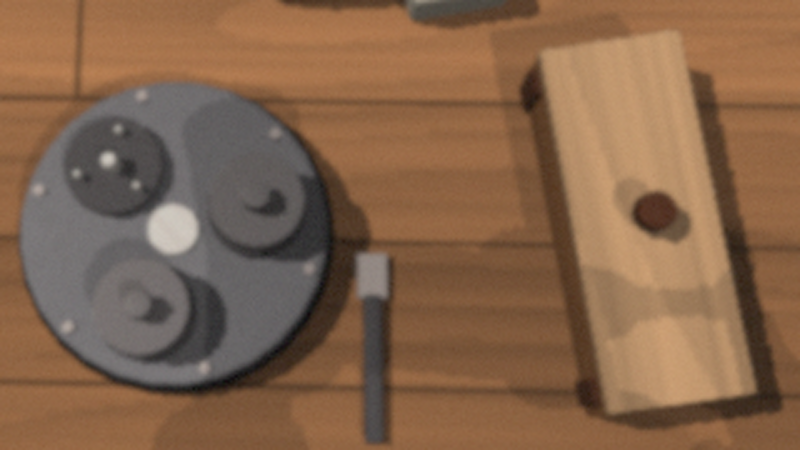

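carry_out --translation '[[0, 0, 0], [0, 0, 0], [0, 0, 0], [0, 0, 0], [0, 0, 0], [0, 0, 0], [0, 0, 0], [0, 0, 0], [0, 0, 0], [0, 0, 0]]' --turn '[[0, 0, -0.1225], [0, 0, -0.1225], [0, 0, -0.1225], [0, 0, -0.1225], [0, 0, -0.1225], [0, 0, -0.1225], [0, 0, -0.1225], [0, 0, -0.1225], [0, 0, -0.1225], [0, 0, -0.1225]]' --gripper '[-0.3, -0.3, -0.3, -0.3, -0.3, -0.3, -0.3, -0.3, -0.3, -0.3]' --squeeze 40

```text
time: 2.25
tool_pos: [0.178, -0.4939, 0.197]
tool_rot: [3.142, -0.0, 0.005]
contact_force: [-0.5, -0.5, 0.3]
opening: 0.0595
```

The crop confirms the grey caps at (255,200) and (142,308), the bare head at (113,165) and the lid knob at (655,210). I'll move to the knob now.

carry_out --translation '[[0.0376, -0.0278, 0], [0.0376, -0.0278, 0], [0.0376, -0.0278, 0], [0.0376, -0.0278, 0], [0.0376, -0.0278, 0], [0.0376, -0.0278, 0], [0.0376, -0.0278, 0], [0.0376, -0.0278, 0], [0.0376, -0.0278, 0], [0.0376, -0.0278, 0]]' --turn '[[0, 0, 0], [0, 0, 0], [0, 0, 0], [0, 0, 0], [0, 0, 0], [0, 0, 0], [0, 0, 0], [0, 0, 0], [0, 0, 0], [0, 0, 0]]' --gripper '[-0.3, -0.3, -0.3, -0.3, -0.3, -0.3, -0.3, -0.3, -0.3, -0.3]'

```text
time: 3.25
tool_pos: [0.5554, -0.2145, 0.1971]
tool_rot: [3.141, -0.0, 0.0]
contact_force: [0.7, -0.3, 0.1]
opening: 0.0596
```

carry_out --translation '[[0, 0, 0.025], [0, 0, 0.025], [0, 0, 0.025], [0, 0, 0.02], [0, 0, 0.014], [0, 0, 0], [0, 0, 0], [0, 0, 0], [0, 0, 0], [0, 0, 0]]' --turn '[[0, 0, 0], [0, 0, 0], [0, 0, 0], [0, 0, 0], [0, 0, 0], [0, 0, 0], [0, 0, 0], [0, 0, 0], [0, 0, 0], [0, 0, 0]]' --gripper '[-0.3, -0.3, -0.3, -0.3, -0.3, -0.3, 0.5, 0.5, 0.5, 0.5]'

```text
time: 4.25
tool_pos: [0.5543, -0.2162, 0.0888]
tool_rot: [3.141, -0.001, -0.0]
contact_force: [1.3, 0.6, 0.3]
opening: 0.0326
```

carry_out --translation '[[0, 0, -0.005], [0, 0, -0.02], [0, 0, -0.025], [0, 0, -0.025], [0, 0, -0.015], [0, 0, 0], [-0.004, 0.028, 0], [-0.004, 0.028, 0], [-0.004, 0.028, 0], [-0.004, 0.028, 0]]' --turn '[[0, 0, 0], [0, 0, 0], [0, 0, 0], [0, 0, 0], [0, 0, 0], [0, 0, 0], [0, 0, 0], [0, 0, 0], [0, 0, 0], [0, 0, 0]]' --gripper '[0.5, 0.5, 0.5, 0.5, 0.5, 0.5, 0.5, 0.5, 0.5, 0.5]'

```text
time: 5.25
tool_pos: [0.5374, -0.3286, 0.1769]
tool_rot: [-3.141, 0.001, 0.0]
contact_force: [0.6, 0.5, 0.6]
opening: 0.0228
```

carry_out --translation '[[-0.004, 0.028, 0], [-0.004, 0.028, 0], [-0.004, 0.03, 0], [0, 0, 0.025], [0, 0, 0.03], [0, 0, 0.03], [0, 0, 0.03], [0, 0, 0.015], [0, 0, 0.01], [0, 0, 0]]' --turn '[[0, 0, 0], [0, 0, 0], [0, 0, 0], [0, 0, 0], [0, 0, 0], [0, 0, 0], [0, 0, 0], [0, 0, 0], [0, 0, 0], [0, 0, 0]]' --gripper '[0.5, 0.5, 0.5, 0.5, 0.5, 0.5, 0.5, 0.5, 0.5, 0.5]'

```text
time: 6.25
tool_pos: [0.5256, -0.4135, 0.0369]
tool_rot: [-3.14, 0.001, 0.0]
contact_force: [0.1, 0.2, 0.4]
opening: 0.023
```

Run:
```python
from h import *
s=read_camera('scene');t=read_camera('top')
a=s['img'][160:480,100:460];b=t['img'][130:330,330:640]
a=cv2.resize(a,(450,400));b=cv2.resize(b,(340,400))
cv2.imwrite('pics/l1.png',np.hstack([a,b])[:,:,::-1])
for n,z in {'flange0':.01}.items():
    for c,p in (('s',s),('t',t)):
        for r in nets.tip_of(p,n)[:5]: print(n,c,round(r['score'],2),np.round(r['pixel']),np.round(w(p,r['pixel'],z),3)[:2])
```

```text
flange0 s 0.65 [323. 366.] [0.801 0.058]
```

View pics/l1.png

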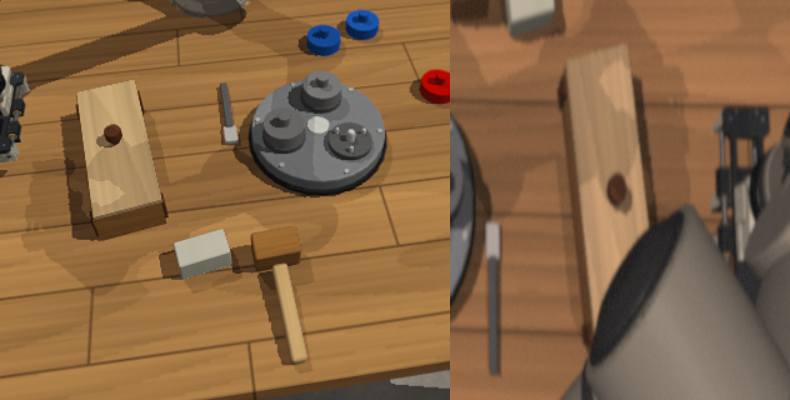

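The lid stayed on the chest: knob at left-crop (112,133), jaws empty. The grip slipped at lift-off. I'll re-measure and retry, shutting further and squeezing harder.

Run:
```python
from h import *
for n in ('scene','top'):
    p=read_camera(n)
    for r in nets.tip_of(p,'lid_knob')[:2]: print(n,r['score'],r['pixel'],w(p,r['pixel'],.105))
```

```text
scene 0.73 [191.6, 267.2] [ 0.55559857 -0.21448803  0.105     ]
top 0.77 [481.6, 222.1] [ 0.55692897 -0.21797398  0.105     ]
```

carry_out --translation '[[0, 0, -0.03], [0, 0, -0.04], [0, 0, -0.04], [0, -0.04, 0], [0, -0.04, 0], [0, -0.04, 0], [0, -0.03, 0], [0, -0.025, 0], [0, 0, 0], [0, 0, 0]]' --turn '[[0, 0, 0], [0, 0, 0], [0, 0, 0], [0, 0, 0], [0, 0, 0], [0, 0, 0], [0, 0, 0], [0, 0, 0], [0, 0, 0], [0, 0, 0]]' --gripper '[-0.3, -0.3, -0.3, -0.3, -0.3, -0.3, -0.3, -0.3, -0.3, -0.3]'

```text
time: 7.65
tool_pos: [0.5263, -0.239, 0.1486]
tool_rot: [3.141, -0.001, 0.001]
contact_force: [0.2, -1.2, -0.3]
opening: 0.0594
```

carry_out --translation '[[0.029, -0.023, 0], [0, 0, 0.025], [0, 0, 0.025], [0, 0, 0.012], [0, 0, 0], [0, 0, 0], [0, 0, 0], [0, 0, 0], [0, 0, 0], [0, 0, 0]]' --turn '[[0, 0, 0], [0, 0, 0], [0, 0, 0], [0, 0, 0], [0, 0, 0], [0, 0, 0], [0, 0, 0], [0, 0, 0], [0, 0, 0], [0, 0, 0]]' --gripper '[-0.3, -0.3, -0.3, -0.3, -0.3, 1, 1, 1, 1, 1]' --squeeze 50

```text
time: 8.65
tool_pos: [0.555, -0.216, 0.0866]
tool_rot: [3.141, -0.0, 0.0]
contact_force: [-2.5, -0.7, 4.6]
opening: 0.024
```

carry_out --translation '[[0, 0, -0.005], [0, 0, -0.01], [0, 0, -0.015], [0, 0, -0.02], [0, 0, -0.02], [0, 0, -0.02], [0, 0, 0], [0, 0, 0]]' --turn '[[0, 0, 0], [0, 0, 0], [0, 0, 0], [0, 0, 0], [0, 0, 0], [0, 0, 0], [0, 0, 0], [0, 0, 0]]' --gripper '[1, 1, 1, 1, 1, 1, 1, 1]'

```text
time: 9.45
tool_pos: [0.5551, -0.2159, 0.1764]
tool_rot: [3.141, -0.001, 0.0]
contact_force: [0.1, -0.4, -0.2]
opening: 0.0004
```

Run:
```python
from h import *
s=read_camera('scene');t=read_camera('top')
o=robot.observe();print(o['opening'],o['tool_pos'])
q=px(s,[o['tool_pos']])[0];q2=px(t,[o['tool_pos']])[0];print(q,q2)
im=[]
for p,c in ((s,q),(t,q2)):
    a=p['img'].copy();cv2.circle(a,tuple(int(v) for v in c),3,(255,0,255),-1)
    x,y=(120,180) if p is s else (400,130)
    im.append(cv2.resize(a[y:y+200,x:x+200],(400,400)))
cv2.imwrite('pics/l2.png',np.hstack(im)[:,:,::-1])
```

```text
0.00032537521699067785 [ 0.55443632 -0.21562771  0.17503734]
[184.82893744 246.97288844] [492.58089838 216.40560789]
```

View pics/l2.png

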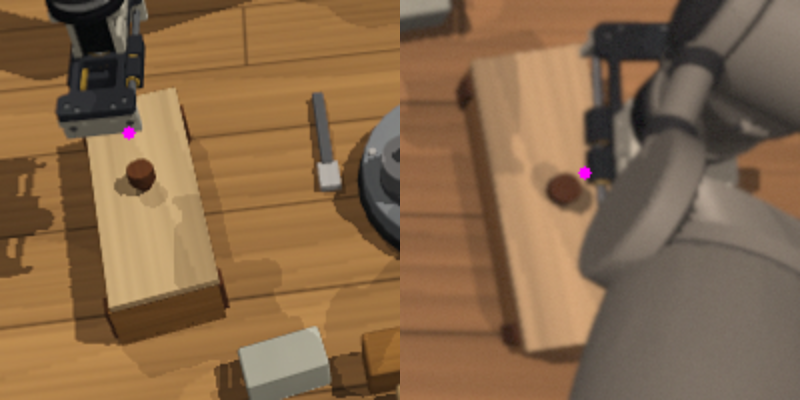

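Run:
```python
from h import *
from itertools import product
o=robot.observe();x,y,z=o['tool_pos']
B=[(x+a,y+b,z+.066) for a in(-.095,.095) for b in(-.0375,.0375)]
s=read_camera('scene');t=read_camera('top')
im=[]
for p in(s,t):
    a=p['img'].copy();q=px(p,B);print(np.round(q).tolist())
    for c in q: cv2.circle(a,tuple(int(v) for v in c),2,(255,0,255),-1)
    for c in px(p,[(x,y,z),(.5555,-.216,.105),(.5555,-.216,.082)]): cv2.circle(a,tuple(int(v) for v in c),2,(0,255,0),-1)
    X,Y=(120,180) if p is s else (400,130)
    im.append(cv2.resize(a[Y:Y+200,X:X+200],(400,400)))
cv2.imwrite('pics/l3.png',np.hstack(im)[:,:,::-1])
print(s['fx'],s['cx'],s['cy'],s['distortion'],t['fx'],t['cx'],t['cy'],t['distortion'])
k=[nets.tip_of(s,'lid_knob')[0]['pixel'],nets.tip_of(t,'lid_knob')[0]['pixel']]
for zz in(.08,.105,.13,.16): print(zz,w(s,k[0],zz),w(t,k[1],zz))
```

```text
[[164.0, 198.0], [197.0, 195.0], [157.0, 262.0], [195.0, 258.0]]
[[531.0, 264.0], [486.0, 263.0], [526.0, 156.0], [482.0, 156.0]]
480.2901007134757 317.3027219332944 237.75794316931803 [-0.0236064  0.         0.         0.         0.       ] 448.78270947461493 324.14514954531035 238.20656359927622 [0.03005655 0.         0.         0.         0.        ]
0.08 [ 0.52773754 -0.22078544  0.08      ] [ 0.56026639 -0.22363643  0.08      ]
0.105 [ 0.54938956 -0.21514693  0.105     ] [ 0.55545506 -0.21553779  0.105     ]
0.13 [ 0.57104158 -0.20950843  0.13      ] [ 0.55064373 -0.20743915  0.13      ]
0.16 [ 0.597024   -0.20274222  0.16      ] [ 0.54487014 -0.19772077  0.16      ]
```

View pics/l3.png

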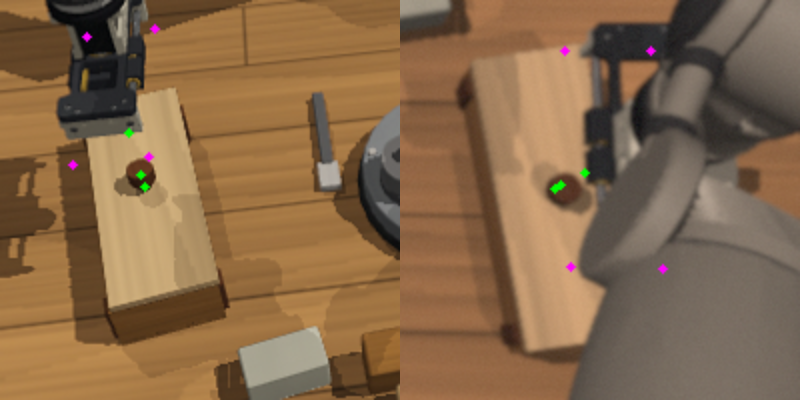

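carry_out --translation '[[0, 0, 0], [0, 0, 0], [0, 0, 0], [0, 0, 0], [0, 0, 0], [0, 0, 0], [0, 0, 0], [0, 0, 0], [0, 0, 0], [0, 0, 0]]' --turn '[[0, 0, 0.14], [0, 0, 0.14], [0, 0, 0.14], [0, 0, 0.14], [0, 0, 0.14], [0, 0, 0.14], [0, 0, 0.14], [0, 0, 0.14], [0, 0, 0.14], [0, 0, 0.14]]' --gripper '[-0.3, -0.3, -0.3, -0.3, -0.3, -0.3, -0.3, -0.3, -0.3, -0.3]'

```text
time: 10.75
tool_pos: [0.5548, -0.2159, 0.1755]
tool_rot: [3.141, 0.0, -1.406]
contact_force: [-0.4, -0.5, -0.4]
opening: 0.0593
```

Run:
```python
from h import *
o=robot.observe();print(o['tool_pos'],o['tool_rot'],o['opening'],o['qpos'])
s=read_camera('scene')
a=s['img'].copy()
c=px(s,[o['tool_pos']+[0,0,d] for d in (0,.019,.066)])
X,Y=110,150
im=cv2.resize(a[Y:Y+150,X:X+160],None,fx=4,fy=4,interpolation=cv2.INTER_CUBIC)
for q in c: cv2.circle(im,(int(4*(q[0]-X)),int(4*(q[1]-Y))),3,(255,0,255),-1)
cv2.imwrite('pics/l4.png',im[:,:,::-1])
```

```text
[ 0.55482475 -0.21586255  0.17551959] [ 3.14092383e+00  4.38509575e-04 -1.40575304e+00] 0.05933390595915047 [-4.99689374e-01  4.88332365e-01  1.35406723e+00 -6.99705096e-05
  1.29998997e+00  9.06082260e-01]
```

View pics/l4.png

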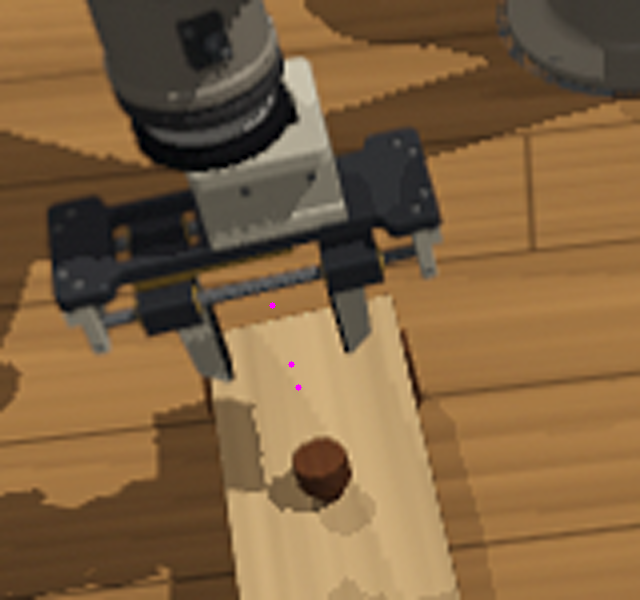

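carry_out --translation '[[0, 0, 0.03], [0, 0, 0.03], [0, 0, 0.02], [0, 0, 0.01], [0, 0, 0.004], [0, 0, 0.002]]' --turn '[[0, 0, 0], [0, 0, 0], [0, 0, 0], [0, 0, 0], [0, 0, 0], [0, 0, 0]]' --gripper '[-0.3, -0.3, -0.3, -0.3, -0.3, -0.3]'

```text
time: 11.4
tool_pos: [0.5554, -0.2162, 0.0803]
tool_rot: [-3.141, -0.001, -1.399]
contact_force: [1.1, 0.2, 0.8]
opening: 0.06
```

Run:
```python
from h import *
o=robot.observe();print(o['tool_pos'],o['contact_force'])
s=read_camera('scene')
a=s['img'].copy()
c=px(s,[o['tool_pos']+[0,0,d] for d in (0,.019,.066)])
X,Y=110,170
im=cv2.resize(a[Y:Y+150,X:X+160],None,fx=4,fy=4,interpolation=cv2.INTER_CUBIC)
for q in c: cv2.circle(im,(int(4*(q[0]-X)),int(4*(q[1]-Y))),3,(255,0,255),-1)
cv2.imwrite('pics/l5.png',im[:,:,::-1])
```

```text
[ 0.55536984 -0.2161643   0.08034173] [1.10708093 0.24433868 0.78434262]
```

View pics/l5.png

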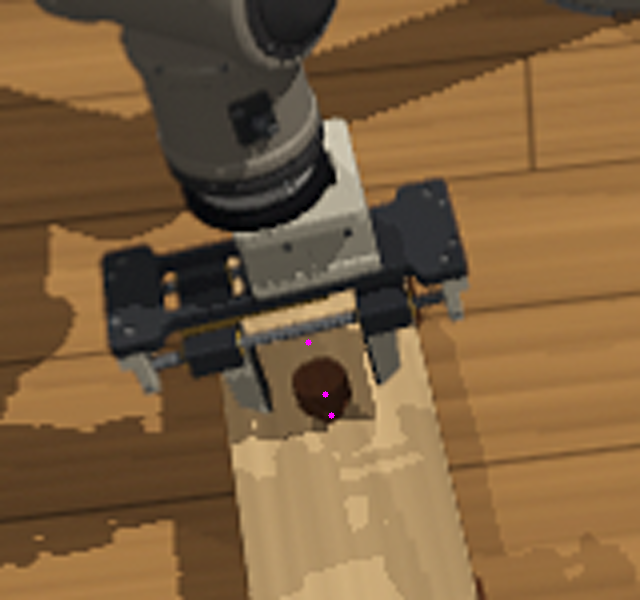

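carry_out --translation '[[0, 0, 0.003], [0, 0, 0.002], [0, 0, 0.002]]' --turn '[[0, 0, 0], [0, 0, 0], [0, 0, 0]]' --gripper '[-0.3, -0.3, -0.3]'

```text
time: 11.75
tool_pos: [0.5552, -0.2161, 0.0734]
tool_rot: [-3.141, -0.001, -1.4]
contact_force: [1.2, -0.7, 0.0]
opening: 0.0598
```

carry_out --translation '[[0, 0, 0.002], [0, 0, 0.002]]' --turn '[[0, 0, 0], [0, 0, 0]]' --gripper '[-0.3, -0.3]'

```text
time: 11.95
tool_pos: [0.555, -0.216, 0.069]
tool_rot: [-3.141, -0.0, -1.4]
contact_force: [0.2, 0.1, -0.2]
opening: 0.0594
```

carry_out --translation '[[0, 0, 0.002], [0, 0, 0], [0, 0, 0], [0, 0, 0], [0, 0, 0], [0, 0, 0], [0, 0, 0]]' --turn '[[0, 0, 0], [0, 0, 0], [0, 0, 0], [0, 0, 0], [0, 0, 0], [0, 0, 0], [0, 0, 0]]' --gripper '[1, 1, 1, 1, 1, 1, 1]' --squeeze 30

```text
time: 12.65
tool_pos: [0.5551, -0.2161, 0.0671]
tool_rot: [-3.141, -0.0, -1.4]
contact_force: [0.9, -1.2, 0.0]
opening: 0.0314
```

carry_out --translation '[[0, 0, -0.005], [0, 0, -0.01], [0, 0, -0.015], [0, 0, -0.02], [0, 0, -0.025], [0, 0, -0.025], [0, 0, 0], [0, 0, 0]]' --turn '[[0, 0, 0], [0, 0, 0], [0, 0, 0], [0, 0, 0], [0, 0, 0], [0, 0, 0], [0, 0, 0], [0, 0, 0]]' --gripper '[1, 1, 1, 1, 1, 1, 1, 1]' --squeeze 50

```text
time: 13.45
tool_pos: [0.5548, -0.2158, 0.167]
tool_rot: [-3.141, -0.0, -1.4]
contact_force: [-0.5, 1.1, -2.9]
opening: 0.031
```

carry_out --translation '[[0.03, 0.01, 0], [0.035, 0.012, 0], [0.035, 0.012, 0], [0.035, 0.012, 0], [0.035, 0.01, 0], [0.02, 0.005, 0], [0, 0, 0], [0, 0, 0.025], [0, 0, 0.03], [0, 0, 0.03]]' --turn '[[0, 0, 0], [0, 0, 0], [0, 0, 0], [0, 0, 0], [0, 0, 0], [0, 0, 0], [0, 0, 0], [0, 0, 0], [0, 0, 0], [0, 0, 0]]' --gripper '[1, 1, 1, 1, 1, 1, 1, 1, 1, 1]'

```text
time: 14.45
tool_pos: [0.5267, -0.4119, 0.0797]
tool_rot: [3.141, 0.002, -1.399]
contact_force: [1.2, 0.4, -3.1]
opening: 0.0308
```

carry_out --translation '[[0, 0, 0.03], [0, 0, 0.02], [0, 0, 0.012], [0, 0, 0.006], [0, 0, 0.004], [0, 0, 0.002]]' --turn '[[0, 0, 0], [0, 0, 0], [0, 0, 0], [0, 0, 0], [0, 0, 0], [0, 0, 0]]' --gripper '[1, 1, 1, 1, 1, 1]'

```text
time: 15.05
tool_pos: [0.5276, -0.4137, 0.0085]
tool_rot: [-3.141, -0.001, -1.4]
contact_force: [0.3, 0.3, -3.0]
opening: 0.0307
```

carry_out --translation '[[0, 0, 0.001], [0, 0, 0.001], [0, 0, 0], [0, 0, 0], [0, 0, 0], [0, 0, -0.02], [0, 0, -0.04], [0, 0, -0.05], [0, 0, -0.05], [0, 0, 0]]' --turn '[[0, 0, 0], [0, 0, 0], [0, 0, 0], [0, 0, 0], [0, 0, 0], [0, 0, 0], [0, 0, 0], [0, 0, 0], [0, 0, 0], [0, 0, 0]]' --gripper '[1, 1, -0.2, -0.2, -0.2, -0.2, -0.2, -0.2, -0.2, -0.2]'

```text
time: 16.05
tool_pos: [0.5302, -0.4164, 0.1754]
tool_rot: [-3.132, -0.013, -1.4]
contact_force: [0.1, -1.2, 1.9]
opening: 0.0554
```

Run:
```python
from h import *
o=robot.observe();print(o['tool_pos'],o['contact_force'])
s=read_camera('scene');t=read_camera('top')
a=s['img'][180:360,150:420];b=t['img'][140:330,220:560]
a=cv2.resize(a,None,fx=2,fy=2);b=cv2.resize(b,(540,302))
# detect
cv2.imwrite('pics/f1.png',np.vstack([a,b])[:,:,::-1])
for c,p in (('s',s),('t',t)):
    for n,z in (('flange0',.01),('lid_knob',.045)):
        for r in nets.tip_of(p,n)[:5]: print(n,c,round(r['score'],2),np.round(r['pixel'],1),np.round(w(p,r['pixel'],z),4)[:2])
```

```text
[ 0.53021166 -0.41639591  0.17540463] [ 0.05991605 -1.15521111  1.88000354]
flange0 s 0.97 [191.1 263.8] [ 0.4622 -0.2375]
flange0 s 0.97 [204.  323.7] [ 0.6522 -0.2015]
lid_knob s 0.85 [113.7 283.5] [ 0.5277 -0.4152]
flange0 t 0.82 [474.9 272.5] [ 0.4624 -0.2307]
flange0 t 0.75 [461.1 193.8] [ 0.6398 -0.2054]
lid_knob t 0.97 [567.5 242.7] [ 0.5266 -0.4153]
```

View pics/f1.png

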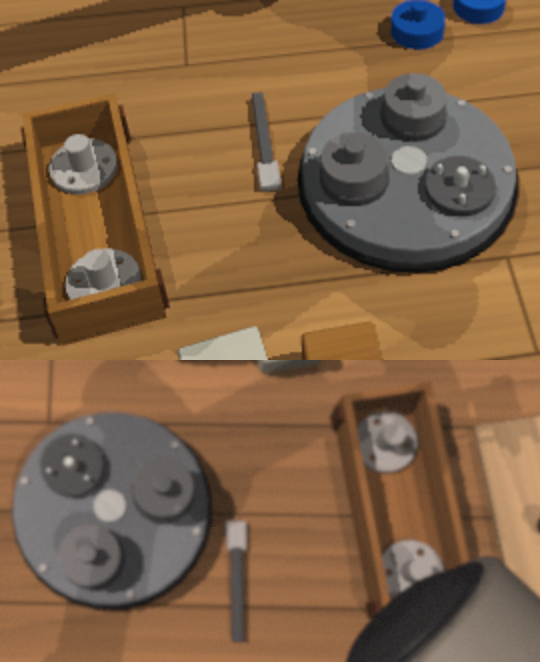

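```bash
cat > ph.py <<'E'
from h import *
def samp(p,X):
    q=px(p,X).astype(np.float32); g=cv2.cvtColor(p['img'],cv2.COLOR_RGB2GRAY).astype(np.float32)
    return cv2.remap(g,q[:,0].copy(),q[:,1].copy(),cv2.INTER_LINEAR)
def ring(c,z,r=.03,n=360):
    a=np.radians(np.arange(n)*360/n);return np.c_[c[0]+r*np.cos(a),c[1]+r*np.sin(a),np.full(n,z)]
def phase(pics,c,z,sign,wdt):
    "3-fold yaw (deg): sign +1 bright spots, -1 dark. averaged profile over small blob, folded by 3"
    out=[]
    for p in pics:
        v=np.mean([samp(p,ring(c,z,r)) for r in (.027,.030,.033)],0)*sign
        k=np.ones(wdt)/wdt; v=np.convolve(np.r_[v[-wdt:],v,v[:wdt]],k,'same')[wdt:-wdt]
        out.append(v)
    return out
E
python3 - <<'E'
from ph import *
s=read_camera('scene');t=read_camera('top')
for c,p,b in (('s',s,(340,245,370,275)),('t',t,(272,215,305,248))):
    g=cv2.cvtColor(p['img'],cv2.COLOR_RGB2GRAY)[b[1]:b[3],b[0]:b[2]]
    m=(g>150).astype(np.uint8);n,l,st,ce=cv2.connectedComponentsWithStats(m);i=1+st[1:,4].argmax()
    print('disc',c,st[i],np.round(w(p,ce[i]+[b[0],b[1]],.047),4))
# head views
a=s['img'][250:300,350:415];b=t['img'][180:235,240:295]
a2=s['img'][290:350,170:240];b2=t['img'][160:220,430:500]
R=lambda x:cv2.resize(x,(400,300),interpolation=cv2.INTER_CUBIC)
cv2.imwrite('pics/hc.png',np.vstack([np.hstack([R(a),R(b)]),np.hstack([R(a2),R(b2)])])[:,:,::-1])
E
```

```text
disc s [  6   8  18  14 183] [0.5415 0.1781 0.047 ]
disc t [  7   7  20  19 300] [0.5422 0.1793 0.047 ]
```

View pics/hc.png

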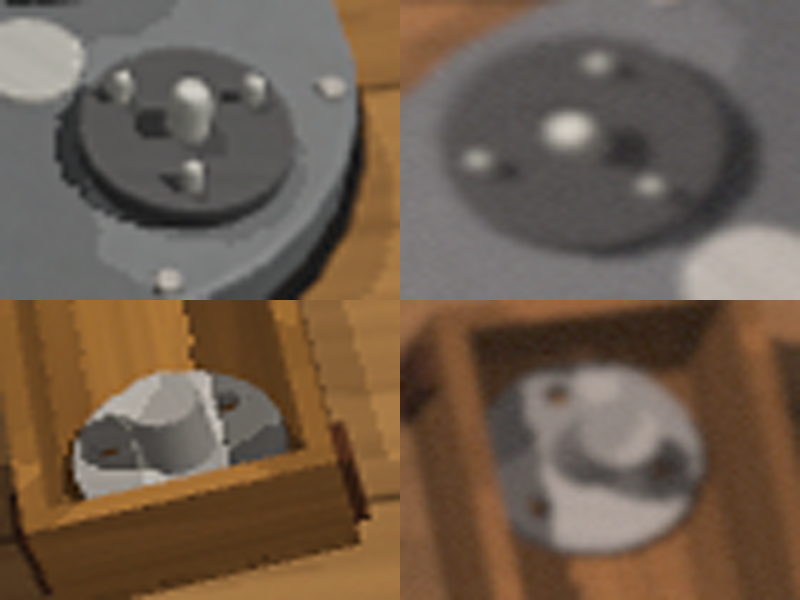

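```bash
cat > fit.py <<'E'
from h import *
from scipy.optimize import least_squares
def fit(obs,x0):
    "obs: list of (pic, pixel, z, k) k=0,1,2 hole index, None=axis; x=(cx,cy,yaw)"
    def f(x):
        r=[]
        for p,q,z,k in obs:
            R=0 if k is None else .03; a=x[2]+(k or 0)*2*np.pi/3
            X=[x[0]+R*np.cos(a),x[1]+R*np.sin(a),z]; r+=list(px(p,[X])[0]-q)
        return r
    best=min((least_squares(f,[x0[0],x0[1],np.radians(y)]) for y in (0,40,80)),key=lambda s:s.cost)
    return best.x[:2],np.degrees(best.x[2])%120,np.round(best.fun.reshape(-1,2),1).tolist()
def assign(raw,c0):
    "number the holes by angle seen from c0"
    out=[]
    for p,q,z,ax in raw:
        if ax: out.append((p,q,z,None));continue
        d=w(p,q,z)[:2]-c0; out.append((p,q,z,np.arctan2(d[1],d[0])))
    a0=[o[3] for o in out if o[3] is not None][0]
    return [(p,q,z,None if a is None else int(np.round((a-a0)/(2*np.pi/3)))%3) for p,q,z,a in out]
E
python3 - <<'E'
from fit import *
s=read_camera('scene');t=read_camera('top')
zs=.071;C=[(t,(267.1,191.4),zs,0),(t,(250.7,209),zs,0),(t,(274.4,213.8),zs,0),(t,(263.2,203.8),.082,1),
(s,(369.6,262.9),zs,0),(s,(391.7,262.9),zs,0),(s,(381.1,277.4),zs,0),(s,(380.8,264.1),.082,1)]
for P in (C[:4],C[4:],C): print('headC',fit(assign(P,np.array([.594,.225])),(.594,.225)))
B=[(t,(458,178.6),.02,0),(t,(454.5,201.6),.02,0),(t,(476.3,193),.02,0),(s,(188.9,320.4),.02,0),(s,(210.2,310.6),.02,0)]
for P in (B[:3],B): print('flB',fit(assign(P,np.array([.645,-.204])),(.645,-.204)))
E
```

```text
headC (array([0.59451194, 0.23070531]), np.float64(109.41373609101652), [[0.0, -0.0], [-0.0, 0.1], [-0.1, 0.1], [0.0, -0.2]])
headC (array([0.59583594, 0.23080421]), np.float64(109.1631312469064), [[0.1, -0.5], [-0.6, 0.1], [0.1, -0.1], [0.3, 0.5]])
headC (array([0.5949697 , 0.23080746]), np.float64(109.315175649085), [[0.0, -0.2], [-0.1, -0.1], [-0.1, -0.1], [0.0, -0.4], [0.0, -0.8], [-0.7, -0.2], [0.1, -0.4], [0.2, 0.2]])
flB (array([ 0.64360547, -0.20676253]), np.float64(21.149527327915955), [[-0.3, 0.3], [0.2, -0.5], [0.1, 0.2]])
flB (array([ 0.64497209, -0.20617722]), np.float64(21.368709654418254), [[-0.6, -0.3], [-0.1, -1.0], [-0.2, -0.5], [-0.4, -1.4], [-0.8, -0.8]])
```

carry_out --translation '[[-0.0264, -0.0215, 0], [-0.0264, -0.0215, 0], [-0.0264, -0.0215, 0], [-0.0264, -0.0215, 0], [-0.0264, -0.0215, 0], [-0.0264, -0.0215, 0], [-0.0264, -0.0215, 0], [0, 0, 0], [0, 0, 0]]' --turn '[[0, 0, 0], [0, 0, 0], [0, 0, 0], [0, 0, 0], [0, 0, 0], [0, 0, 0], [0, 0, 0], [0, 0, 0], [0, 0, 0]]' --gripper '[0.05, 0.05, 0.05, 0.05, 0.05, 0.05, 0.05, 0.05, 0.05]'

```text
time: 17.45
tool_pos: [0.6441, -0.2052, 0.1656]
tool_rot: [3.141, -0.0, -1.398]
contact_force: [0.2, 0.4, 0.1]
opening: 0.0436
```

Run:
```python
from h import *
o=robot.observe();print(o['tool_pos'],o['tool_rot'],o['opening'])
t=read_camera('top');r=nets.tip_of(t,'flange0')
for q in r: print(q['score'],q['pixel'],w(t,q['pixel'],.01))
X,Y=430,150
cv2.imwrite('pics/fa.png',cv2.resize(t['img'][220:320,430:530],(800,600),interpolation=cv2.INTER_CUBIC)[:,:,::-1])
```

```text
[ 0.64413758 -0.20523884  0.1655585 ] [ 3.14078112e+00 -1.11056290e-04 -1.39828960e+00] 0.04362273671334028
0.86 [462.3, 189.6] [ 0.64959284 -0.2083333   0.01      ]
0.65 [475.1, 270.9] [ 0.46592025 -0.23126696  0.01      ]
```

View pics/fa.png

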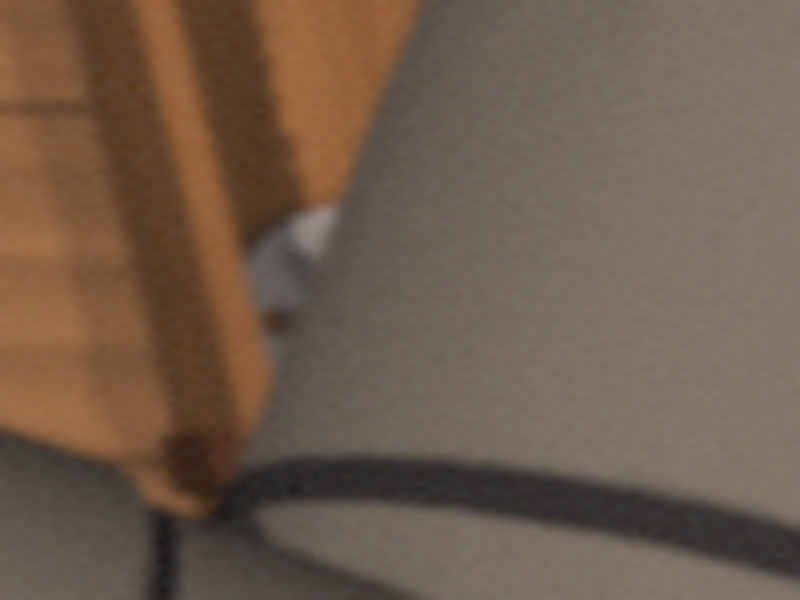

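carry_out --translation '[[0.0, 0, 0.03], [0, 0, 0.035], [0, 0, 0.03], [0, 0, 0.02], [0, 0, 0.015], [0, 0, 0.01], [0, 0, 0.008], [0, 0, 0.004], [0, 0, 0]]' --turn '[[0, 0, 0], [0, 0, 0], [0, 0, 0], [0, 0, 0], [0, 0, 0], [0, 0, 0], [0, 0, 0], [0, 0, 0], [0, 0, 0]]' --gripper '[0.05, 0.05, 0.05, 0.05, 0.05, 0.05, 0.05, 0.05, 0.05]'

```text
time: 18.45
tool_pos: [0.6441, -0.206, 0.0141]
tool_rot: [-3.141, -0.0, -1.4]
contact_force: [-0.1, -0.4, 0.2]
opening: 0.0434
```

carry_out --translation '[[0, 0, 0], [0, 0, 0], [0, 0, 0], [0, 0, 0], [0, 0, 0]]' --turn '[[0, 0, 0], [0, 0, 0], [0, 0, 0], [0, 0, 0], [0, 0, 0]]' --gripper '[1, 1, 1, 1, 1]'

```text
time: 18.95
tool_pos: [0.6446, -0.2061, 0.0148]
tool_rot: [-3.14, -0.001, -1.4]
contact_force: [-0.3, -0.2, 4.3]
opening: 0.0286
```

carry_out --translation '[[0, 0, -0.005], [0, 0, -0.015], [0, 0, -0.025], [0, 0, -0.03], [0, 0, -0.03], [0, 0, -0.025], [-0.02, -0.001, 0], [-0.035, -0.0021, 0], [-0.035, -0.0021, 0], [-0.035, -0.0021, 0]]' --turn '[[0, 0, 0], [0, 0, 0], [0, 0, 0], [0, 0, 0], [0, 0, 0], [0, 0, 0], [0, 0, 0], [0, 0, 0], [0, 0, 0], [0, 0, 0]]' --gripper '[1, 1, 1, 1, 1, 1, 1, 1, 1, 1]' --squeeze 55

```text
time: 19.95
tool_pos: [0.6287, -0.0794, 0.1433]
tool_rot: [3.14, 0.001, -1.4]
contact_force: [1.3, 0.7, -4.6]
opening: 0.0285
```

carry_out --translation '[[-0.035, -0.0021, 0], [-0.035, -0.0021, 0], [-0.035, -0.0021, 0], [-0.035, -0.0021, 0], [-0.035, -0.0021, 0], [-0.035, -0.0021, 0], [-0.035, -0.0021, 0], [-0.035, -0.0021, 0], [-0.02, 0, 0], [0, 0, 0]]' --turn '[[0, 0, 0], [0, 0, 0], [0, 0, 0], [0, 0, 0], [0, 0, 0], [0, 0, 0], [0, 0, 0], [0, 0, 0], [0, 0, 0], [0, 0, 0]]' --gripper '[1, 1, 1, 1, 1, 1, 1, 1, 1, 1]'

```text
time: 20.95
tool_pos: [0.5934, 0.2207, 0.1432]
tool_rot: [3.139, 0.001, -1.396]
contact_force: [0.1, -0.4, -4.9]
opening: 0.0288
```

carry_out --translation '[[0, 0, 0], [0, 0, 0], [0, 0, 0], [0, 0, 0], [0, 0, 0], [0, 0, 0]]' --turn '[[0, 0, 0.11], [0, 0, 0.11], [0, 0, 0.11], [0, 0, 0.11], [0, 0, 0.119], [0, 0, 0]]' --gripper '[1, 1, 1, 1, 1, 1]'

```text
time: 21.55
tool_pos: [0.5949, 0.2164, 0.1435]
tool_rot: [3.14, -0.001, -1.961]
contact_force: [0.2, -0.2, -5.3]
opening: 0.0291
```

carry_out --translation '[[-0.0133, 0.0055, 0], [0, 0, 0], [0, 0, 0.015], [0, 0, 0.02], [0, 0, 0.015], [0, 0, 0.008], [0, 0, 0.004], [0, 0, 0]]' --turn '[[0, 0, 0], [0, 0, 0], [0, 0, 0], [0, 0, 0], [0, 0, 0], [0, 0, 0], [0, 0, 0], [0, 0, 0]]' --gripper '[1, 1, 1, 1, 1, 1, 1, 1]'

```text
time: 22.35
tool_pos: [0.5955, 0.2315, 0.0818]
tool_rot: [3.141, -0.0, -1.958]
contact_force: [-0.2, -1.3, -5.6]
opening: 0.0287
```

carry_out --translation '[[0, 0, 0.003], [0, 0, 0.003], [0, 0, 0]]' --turn '[[0, 0, 0], [0, 0, 0], [0, 0, 0]]' --gripper '[1, 1, 1]'

```text
time: 22.65
tool_pos: [0.5955, 0.2314, 0.0759]
tool_rot: [-3.141, 0.0, -1.959]
contact_force: [0.8, -0.1, -6.6]
opening: 0.0289
```

carry_out --translation '[[0, 0, 0.002], [0, 0, 0.002], [0, 0, 0]]' --turn '[[0, 0, 0], [0, 0, 0], [0, 0, 0]]' --gripper '[1, 1, 1]'

```text
time: 22.95
tool_pos: [0.5955, 0.2314, 0.0717]
tool_rot: [3.142, -0.0, -1.959]
contact_force: [0.8, 0.8, -5.7]
opening: 0.0287
```

carry_out --translation '[[0, 0, 0.002], [0, 0, 0.002], [0, 0, 0]]' --turn '[[0, 0, 0], [0, 0, 0], [0, 0, 0]]' --gripper '[1, 1, 1]'

```text
time: 23.25
tool_pos: [0.5954, 0.2314, 0.0676]
tool_rot: [3.141, -0.0, -1.959]
contact_force: [-0.2, -1.1, -6.3]
opening: 0.0286
```

carry_out --translation '[[0, 0, 0.002], [0, 0, 0.001], [0, 0, 0]]' --turn '[[0, 0, 0], [0, 0, 0], [0, 0, 0]]' --gripper '[1, 1, 1]'

```text
time: 23.55
tool_pos: [0.5955, 0.2314, 0.0649]
tool_rot: [-3.142, -0.0, -1.959]
contact_force: [0.3, -0.9, -5.4]
opening: 0.0287
```

carry_out --translation '[[0, 0, 0], [0, 0, 0], [0, 0, 0], [0, 0, -0.015], [0, 0, -0.03], [0, 0, -0.04], [0, 0, -0.03], [0, 0, 0]]' --turn '[[0, 0, 0], [0, 0, 0], [0, 0, 0], [0, 0, 0], [0, 0, 0], [0, 0, 0], [0, 0, 0], [0, 0, 0]]' --gripper '[-0.1, -0.1, -0.1, -0.1, -0.1, -0.1, -0.1, -0.1]'

```text
time: 24.35
tool_pos: [0.5982, 0.2323, 0.1861]
tool_rot: [-3.133, 0.007, -1.959]
contact_force: [0.1, 0.1, 1.4]
opening: 0.0505
```

Run:
```python
from h import *
o=robot.observe();print(o['tool_pos'],o['tool_rot'],o['qpos'])
s=read_camera('scene');t=read_camera('top')
R=lambda x:cv2.resize(x,(400,300),interpolation=cv2.INTER_CUBIC)
cv2.imwrite('pics/a1.png',np.vstack([np.hstack([R(s['img'][210:300,300:420]),R(t['img'][160:310,220:420])]),np.hstack([R(s['img'][230:290,165:235]),R(t['img'][235:305,435:505])])])[:,:,::-1])
for c,p in (('s',s),('t',t)):
    for n,z in (('flange0',.01),('flange0',.06),('lid_knob',.045)):
        for r in nets.tip_of(p,n)[:5]: print(n,c,round(r['score'],2),np.round(r['pixel'],1),np.round(w(p,r['pixel'],z),4)[:2])
```

```text
[0.59820248 0.2323226  0.18606883] [-3.13291653  0.00653099 -1.95879493] [2.51066106e-01 5.61373288e-01 1.20004816e+00 6.85154759e-05
 1.36931195e+00 2.20987602e+00]
flange0 s 0.82 [379.8 272.1] [0.5626 0.242 ]
flange0 s 0.81 [193.7 265.4] [ 0.4687 -0.2306]
flange0 s 0.82 [379.8 272.1] [0.601  0.2284]
flange0 s 0.81 [193.7 265.4] [ 0.5119 -0.2196]
lid_knob s 0.79 [115.9 284.1] [ 0.5303 -0.4096]
flange0 t 0.76 [477.6 273.9] [ 0.4594 -0.2365]
flange0 t 0.76 [477.6 273.9] [ 0.4555 -0.2208]
lid_knob t 0.62 [565. 246.] [ 0.5194 -0.4097]
```

View pics/a1.png

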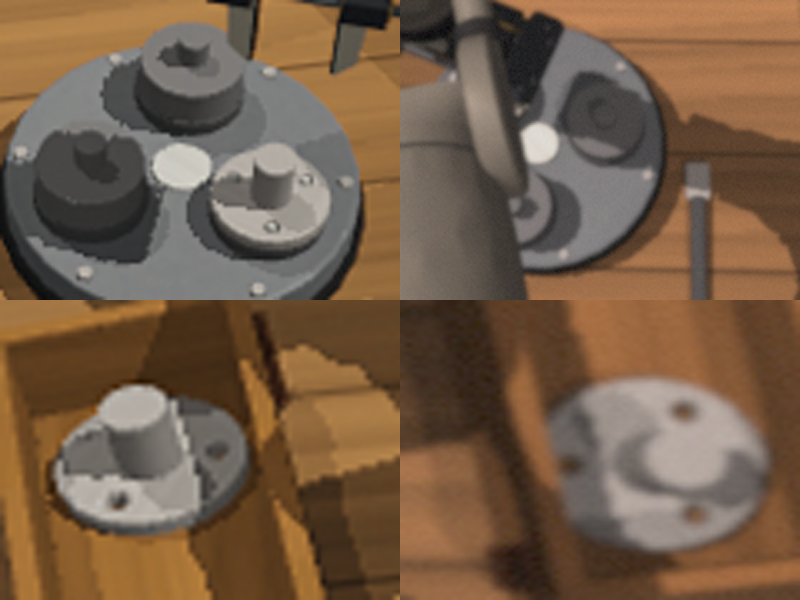

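The flange is flush on head C: the studs show in its holes at crop (235,178), (307,180) and (273,227). Two grey caps remain. Flange A's holes in the chest are clear.

Run:
```python
from fit import *
s=read_camera('scene');t=read_camera('top')
A=[(t,(484.3,260.3),.02,0),(t,(464.5,273.1),.02,0),(t,(486.0,284.8),.02,0),(s,(185.2,269.5),.02,0),(s,(202.6,259.4),.02,0)]
for P in (A[:3],A): print('flA',fit(assign(P,np.array([.462,-.233])),(.462,-.233)))
print('knobE',w(t,(320,215),.11),w(s,(328.5,253.5),.108))
for c,p in (('s',s),('t',t)):
    for r in nets.tip_of(p,'lid_knob')[:2]: print(c,r['score'],w(p,r['pixel'],.045))
```

```text
flA (array([ 0.461284  , -0.23481012]), np.float64(92.35951397313477), [[0.0, 0.3], [-0.2, -0.1], [0.2, -0.2]])
flA (array([ 0.46134344, -0.23512397]), np.float64(92.12952133260326), [[0.2, 0.3], [-0.1, -0.2], [0.3, -0.2], [0.2, -0.0], [0.3, -0.1]])
knobE [0.5659574  0.10904398 0.11      ] [0.56435483 0.10790378 0.108     ]
s 0.71 [ 0.52687193 -0.41221124  0.045     ]
t 0.71 [ 0.52227067 -0.4131812   0.045     ]
t 0.42 [ 0.54161148 -0.20301237  0.045     ]
```

carry_out --translation '[[0, 0, 0], [0, 0, 0], [0, 0, 0], [0, 0, 0], [0, 0, 0], [0.0293, 0.0138, 0], [0.0293, 0.0138, 0], [0.0293, 0.0138, 0], [0.0293, 0.0138, 0], [0, 0, 0]]' --turn '[[0, 0, -0.11], [0, 0, -0.11], [0, 0, -0.11], [0, 0, -0.11], [0, 0, -0.119], [0, 0, 0], [0, 0, 0], [0, 0, 0], [0, 0, 0], [0, 0, 0]]' --gripper '[-0.1, -0.1, -0.1, -0.1, -0.1, -0.1, -0.1, -0.1, -0.1, -0.1]'

```text
time: 25.95
tool_pos: [0.5603, 0.1034, 0.1802]
tool_rot: [3.141, -0.001, -1.403]
contact_force: [-0.7, 0.6, -0.2]
opening: 0.0502
```

carry_out --translation '[[-0.004, -0.0044, 0.02], [0, 0, 0.03], [0, 0, 0.025], [0, 0, 0.015], [0, 0, 0.01], [0, 0, 0.003], [0, 0, 0]]' --turn '[[0, 0, 0], [0, 0, 0], [0, 0, 0], [0, 0, 0], [0, 0, 0], [0, 0, 0], [0, 0, 0]]' --gripper '[-0.1, -0.1, -0.1, -0.1, -0.1, -0.1, -0.1]'

```text
time: 26.65
tool_pos: [0.5649, 0.1116, 0.0771]
tool_rot: [-3.141, -0.0, -1.4]
contact_force: [0.6, -0.3, -0.1]
opening: 0.0505
```

carry_out --translation '[[0, 0, 0], [0, 0, 0], [0, 0, 0], [0, 0, 0], [0, 0, 0], [0, 0, 0]]' --turn '[[0, 0, 0], [0, 0, 0], [0, 0, 0], [0, 0, 0], [0, 0, 0], [0, 0, 0]]' --gripper '[1, 1, 1, 1, 1, 1]' --squeeze 30

```text
time: 27.25
tool_pos: [0.5655, 0.1099, 0.0779]
tool_rot: [-3.14, -0.002, -1.4]
contact_force: [0.6, -5.5, 3.6]
opening: 0.0219
```

carry_out --translation '[[0, 0, -0.005], [0, 0, -0.015], [0, 0, -0.025], [0, 0, -0.03], [0, 0, -0.015], [0.0295, -0.0022, 0], [0.0295, -0.0022, 0], [0.0295, -0.0022, 0], [0.0295, -0.0022, 0], [0.0295, -0.0022, 0]]' --turn '[[0, 0, 0], [0, 0, 0], [0, 0, 0], [0, 0, 0], [0, 0, 0], [0, 0, 0], [0, 0, 0], [0, 0, 0], [0, 0, 0], [0, 0, 0]]' --gripper '[1, 1, 1, 1, 1, 1, 1, 1, 1, 1]'

```text
time: 28.25
tool_pos: [0.6006, -0.0329, 0.1672]
tool_rot: [3.142, 0.001, -1.4]
contact_force: [-0.2, 1.1, -0.4]
opening: 0.0223
```

carry_out --translation '[[0.0295, -0.0022, 0], [0.0295, -0.0022, 0], [0.0295, -0.0022, 0], [0.0295, -0.0022, 0], [0.0295, -0.0022, 0], [0.0295, -0.0022, 0], [0, 0, 0], [0, 0, 0]]' --turn '[[0, 0, 0], [0, 0, 0], [0, 0, 0], [0, 0, 0], [0, 0, 0], [0, 0, 0], [0, 0, 0], [0, 0, 0]]' --gripper '[1, 1, 1, 1, 1, 1, 1, 1]'

```text
time: 29.05
tool_pos: [0.6434, -0.2044, 0.1666]
tool_rot: [3.141, 0.001, -1.401]
contact_force: [-0.1, -0.9, -1.2]
opening: 0.0222
```

Run:
```python
from h import *
o=robot.observe();print(o['tool_pos'],o['tool_rot'],o['opening'],o['contact_force'])
s=read_camera('scene');t=read_camera('top')
R=lambda x:cv2.resize(x,(400,300),interpolation=cv2.INTER_CUBIC)
cv2.imwrite('pics/b1.png',np.vstack([np.hstack([R(s['img'][235:295,290:360]),R(t['img'][190:250,285:355])]),np.hstack([R(s['img'][170:350,120:360]),R(t['img'][150:300,380:580])])])[:,:,::-1])
```

```text
[ 0.64339454 -0.20436635  0.16656815] [ 3.14100363e+00  1.29399436e-03 -1.40109041e+00] 0.022197911320798812 [-0.11768049 -0.86111748 -1.16776537]
```

View pics/b1.png

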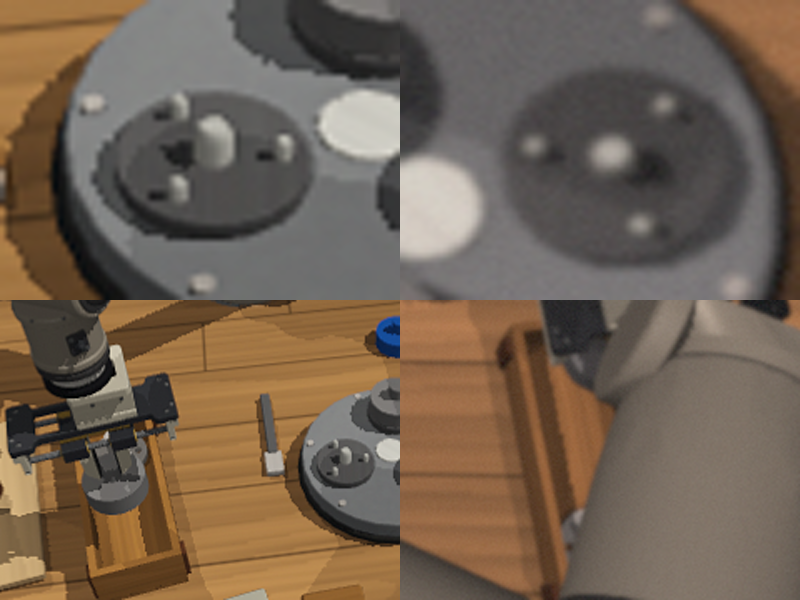

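Cap in hand, and head E is now bare with its studs and pilot clear. I'll place the cap and fit head E.

carry_out --translation '[[0.0018, -0.0007, 0.02], [0, 0, 0.03], [0, 0, 0.03], [0, 0, 0.025], [0, 0, 0.015], [0, 0, 0.01], [0, 0, 0.005], [0, 0, 0.002], [0, 0, 0]]' --turn '[[0, 0, 0], [0, 0, 0], [0, 0, 0], [0, 0, 0], [0, 0, 0], [0, 0, 0], [0, 0, 0], [0, 0, 0], [0, 0, 0]]' --gripper '[1, 1, 1, 1, 1, 1, 1, 1, 1]'

```text
time: 30.05
tool_pos: [0.6452, -0.2062, 0.0308]
tool_rot: [-3.14, -0.001, -1.4]
contact_force: [-1.1, 0.5, -0.5]
opening: 0.0219
```

Run:
```python
from fit import *
s=read_camera('scene');t=read_camera('top')
zs=.071;C=[(t,(308.2,218.8),zs,0),(t,(330.8,210.4),zs,0),(t,(326.6,234.6),zs,0),(t,(321.4,220.2),.082,1),
(s,(320.9,255.2),zs,0),(s,(339.5,263.2),zs,0),(s,(321.1,271.2),zs,0),(s,(326.9,259.8),.082,1)]
for P in (C[:4],C[4:],C): print('headE',fit(assign(P,np.array([.563,.107])),(.563,.107)))
```

```text
headE (array([0.56054713, 0.10638292]), np.float64(80.95599115933817), [[-0.3, 0.0], [0.1, 0.2], [-0.0, -0.3], [0.2, 0.0]])
headE (array([0.56254419, 0.10508378]), np.float64(81.55566271620535), [[0.0, -0.3], [-0.1, -0.2], [-0.1, 0.2], [0.2, 0.3]])
headE (array([0.561158  , 0.10586969]), np.float64(81.17694091208918), [[-0.1, -0.2], [0.3, -0.1], [0.3, -0.6], [0.5, -0.2], [0.3, -0.8], [0.1, -0.6], [0.0, -0.3], [0.5, -0.2]])
```

carry_out --translation '[[0, 0, 0.0015], [0, 0, 0.001], [0, 0, 0], [0, 0, 0], [0, 0, 0], [0, 0, -0.02], [0, 0, -0.035], [0, 0, -0.04], [0, 0, -0.04], [0, 0, 0]]' --turn '[[0, 0, 0], [0, 0, 0], [0, 0, 0], [0, 0, 0], [0, 0, 0], [0, 0, 0], [0, 0, 0], [0, 0, 0], [0, 0, 0], [0, 0, 0]]' --gripper '[1, 1, 0.05, 0.05, 0.05, 0.05, 0.05, 0.05, 0.05, 0.05]'

```text
time: 31.15
tool_pos: [0.6478, -0.2074, 0.1699]
tool_rot: [-3.131, -0.007, -1.4]
contact_force: [-0.3, -0.1, 0.5]
opening: 0.0438
```

carry_out --translation '[[0, 0.031, 0], [0, 0.031, 0], [0, 0.031, 0], [-0.0027, 0.031, 0], [0, 0.031, 0], [0, 0.031, 0], [0, 0, 0], [0, 0, 0]]' --turn '[[0, 0, 0], [0, 0, 0], [0, 0, 0], [0, 0, 0], [0, 0, 0], [0, 0, 0], [0, 0, 0], [0, 0, 0]]' --gripper '[0.05, 0.05, 0.05, 0.05, 0.05, 0.05, 0.05, 0.05]'

```text
time: 31.95
tool_pos: [0.461, -0.2353, 0.1627]
tool_rot: [-3.141, -0.0, -1.401]
contact_force: [0.4, 0.3, 0.2]
opening: 0.0438
```

Exactly over flange A. I'll descend by 0.148 and grip.

carry_out --translation '[[0.0, 0, 0.03], [0, 0, 0.035], [0, 0, 0.03], [0, 0, 0.02], [0, 0, 0.015], [0, 0, 0.01], [0, 0, 0.006], [0, 0, 0.002], [0, 0, 0]]' --turn '[[0, 0, 0], [0, 0, 0], [0, 0, 0], [0, 0, 0], [0, 0, 0], [0, 0, 0], [0, 0, 0], [0, 0, 0], [0, 0, 0]]' --gripper '[0.05, 0.05, 0.05, 0.05, 0.05, 0.05, 0.05, 0.05, 0.05]'

```text
time: 32.85
tool_pos: [0.4614, -0.2351, 0.0147]
tool_rot: [-3.141, -0.0, -1.4]
contact_force: [0.2, 0.3, 0.2]
opening: 0.0437
```

carry_out --translation '[[0, 0, 0], [0, 0, 0], [0, 0, 0], [0, 0, 0], [0, 0, 0]]' --turn '[[0, 0, 0], [0, 0, 0], [0, 0, 0], [0, 0, 0], [0, 0, 0]]' --gripper '[1, 1, 1, 1, 1]' --squeeze 55

```text
time: 33.35
tool_pos: [0.4613, -0.2354, 0.0151]
tool_rot: [-3.141, -0.001, -1.4]
contact_force: [0.1, 0.1, 4.7]
opening: 0.0288
```

carry_out --translation '[[0, 0, -0.005], [0, 0, -0.015], [0, 0, -0.025], [0, 0, -0.03], [0, 0, -0.03], [0, 0, -0.025], [0, 0, 0], [0, 0, 0]]' --turn '[[0, 0, 0], [0, 0, 0], [0, 0, 0], [0, 0, 0], [0, 0, 0], [0, 0, 0], [0, 0, 0], [0, 0, 0]]' --gripper '[1, 1, 1, 1, 1, 1, 1, 1]'

```text
time: 34.15
tool_pos: [0.4602, -0.2345, 0.1434]
tool_rot: [3.14, 0.001, -1.4]
contact_force: [0.0, 0.4, -5.6]
opening: 0.0283
```

carry_out --translation '[[-0.0319, -0.0156, 0], [-0.0319, -0.0156, 0], [-0.0319, -0.0156, 0], [-0.0319, -0.0156, 0], [-0.0319, -0.0156, 0], [-0.0319, -0.0156, 0], [-0.0319, -0.0157, 0], [-0.0319, -0.0157, 0], [-0.0319, -0.0157, 0], [-0.0319, -0.0157, 0]]' --turn '[[0, 0, 0], [0, 0, 0], [0, 0, 0], [0, 0, 0], [0, 0, 0], [0, 0, 0], [0, 0, 0], [0, 0, 0], [0, 0, 0], [0, 0, 0]]' --gripper '[1, 1, 1, 1, 1, 1, 1, 1, 1, 1]'

```text
time: 35.15
tool_pos: [0.5594, 0.1073, 0.1415]
tool_rot: [3.136, 0.0, -1.4]
contact_force: [1.0, 0.4, -5.2]
opening: 0.0283
```

carry_out --translation '[[0, 0, 0], [0, 0, 0], [0, 0, 0], [0, 0, 0], [0, 0, 0]]' --turn '[[0, 0, 0.097], [0, 0, 0.097], [0, 0, 0], [0, 0, 0], [0, 0, 0]]' --gripper '[1, 1, 1, 1, 1]'

```text
time: 35.65
tool_pos: [0.5603, 0.1056, 0.1435]
tool_rot: [3.14, -0.0, -1.593]
contact_force: [0.9, -0.4, -5.4]
opening: 0.0287
```

carry_out --translation '[[0, -0.0008, 0.015], [0, 0, 0.02], [0, 0, 0.015], [0, 0, 0.008], [0, 0, 0.004], [0, 0, 0]]' --turn '[[0, 0, 0], [0, 0, 0], [0, 0, 0], [0, 0, 0], [0, 0, 0], [0, 0, 0]]' --gripper '[1, 1, 1, 1, 1, 1]'

```text
time: 36.25
tool_pos: [0.5616, 0.1058, 0.0824]
tool_rot: [3.141, -0.0, -1.594]
contact_force: [0.3, 0.5, -6.3]
opening: 0.0285
```

carry_out --translation '[[0, 0, 0.002], [0, 0, 0.002], [0, 0, 0.002], [0, 0, 0]]' --turn '[[0, 0, 0], [0, 0, 0], [0, 0, 0], [0, 0, 0]]' --gripper '[1, 1, 1, 1]'

```text
time: 36.65
tool_pos: [0.5616, 0.1059, 0.0764]
tool_rot: [-3.141, -0.0, -1.594]
contact_force: [0.2, -0.7, -5.2]
opening: 0.029
```

carry_out --translation '[[0, 0, 0.002], [0, 0, 0.002], [0, 0, 0]]' --turn '[[0, 0, 0], [0, 0, 0], [0, 0, 0]]' --gripper '[1, 1, 1]'

```text
time: 36.95
tool_pos: [0.5615, 0.1059, 0.0722]
tool_rot: [3.141, -0.0, -1.594]
contact_force: [0.4, -0.4, -6.3]
opening: 0.0287
```

carry_out --translation '[[0, 0, 0.002], [0, 0, 0.002], [0, 0, 0]]' --turn '[[0, 0, 0], [0, 0, 0], [0, 0, 0]]' --gripper '[1, 1, 1]'

```text
time: 37.25
tool_pos: [0.5615, 0.1059, 0.0681]
tool_rot: [3.141, -0.0, -1.594]
contact_force: [-0.2, 0.0, -6.2]
opening: 0.0287
```

carry_out --translation '[[0, 0, 0.0015], [0, 0, 0.001], [0, 0, 0], [0, 0, 0], [0, 0, 0], [0, 0, -0.015], [0, 0, -0.03], [0, 0, -0.04], [0, 0, -0.03], [0, 0, 0]]' --turn '[[0, 0, 0], [0, 0, 0], [0, 0, 0], [0, 0, 0], [0, 0, 0], [0, 0, 0], [0, 0, 0], [0, 0, 0], [0, 0, 0], [0, 0, 0]]' --gripper '[1, 1, -0.1, -0.1, -0.1, -0.1, -0.1, -0.1, -0.1, -0.1]'

```text
time: 38.25
tool_pos: [0.5645, 0.1061, 0.1865]
tool_rot: [-3.131, 0.001, -1.594]
contact_force: [-0.0, -0.1, 0.8]
opening: 0.0503
```

Run:
```python
from h import *
o=robot.observe();print(o['tool_pos'],o['tool_rot'])
s=read_camera('scene');t=read_camera('top')
R=lambda x:cv2.resize(x,(400,300),interpolation=cv2.INTER_CUBIC)
cv2.imwrite('pics/c1.png',np.vstack([np.hstack([R(s['img'][205:295,300:420]),R(t['img'][160:310,220:420])]),np.hstack([R(s['img'][210:360,60:260]),R(t['img'][150:330,420:640])])])[:,:,::-1])
for c,p in (('s',s),('t',t)):
    for n,z in (('cap0',.06),('lid_knob',.045)):
        for r in nets.tip_of(p,n)[:6]: print(n,c,round(r['score'],2),np.round(r['pixel'],1),np.round(w(p,r['pixel'],z),4)[:2])
```

```text
[0.5645284  0.10614337 0.18646527] [-3.13112109e+00  7.10174851e-04 -1.59385923e+00]
cap0 s 0.9 [201.4 321.8] [ 0.68   -0.1979]
cap0 s 0.77 [451.1 234.1] [0.5057 0.4409]
cap0 s 0.74 [391.1 181.9] [0.2805 0.3378]
cap0 s 0.65 [358.  232.3] [0.4629 0.2028]
cap0 s 0.61 [356.6 194.5] [0.3185 0.2283]
cap0 s 0.36 [327.3 269. ] [0.5723 0.1041]
lid_knob s 0.59 [198.4 291.1] [ 0.5814 -0.2095]
lid_knob s 0.3 [326.3 265.7] [0.5496 0.1054]
lid_knob s 0.28 [326.3 267.3] [0.5546 0.1046]
cap0 t 0.82 [459.6 192.2] [ 0.6304 -0.1882]
cap0 t 0.74 [157.2 278.5] [0.434  0.4526]
cap0 t 0.64 [208.4 380.2] [0.2292 0.3314]
cap0 t 0.56 [253.8 361.9] [0.267  0.2403]
lid_knob t 0.97 [587.6 251.5] [ 0.5085 -0.4553]
```

View pics/c1.png

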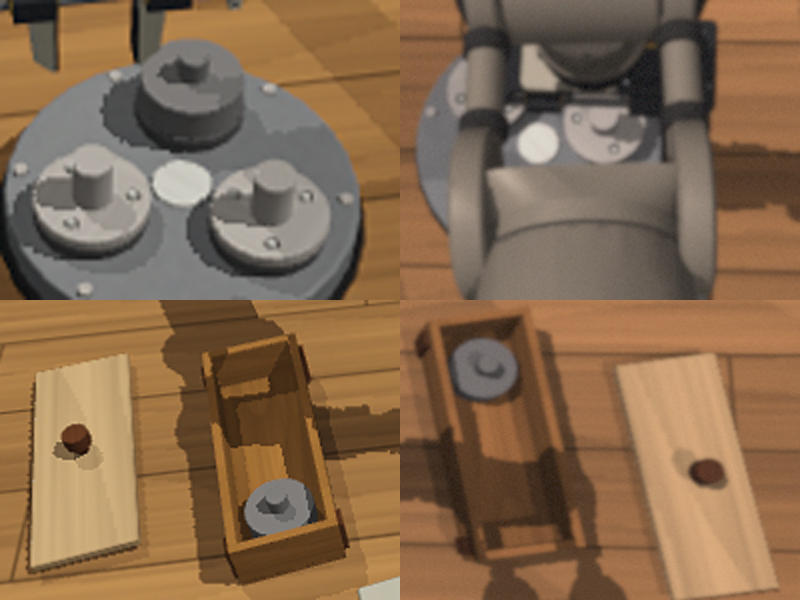

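Both flanges are flush with studs visible. The first cap stands in the chest. The lid has been knocked aside, to about (0.51, -0.455).

Run:
```python
from h import *
s=read_camera('scene');t=read_camera('top')
print(w(s,(357.7,224),.108),w(t,(274.6,259.8),.108))
r=nets.regions_of(t,'lid')
for q in r[:2]:
    c=max(cv2.findContours(q['region'].astype(np.uint8),0,1)[0],key=cv2.contourArea)
    b=cv2.boxPoints(cv2.minAreaRect(c));W=np.array([w(t,p,.022) for p in b])[:,:2]
    print(q['score'],np.round(W,3).tolist(),W.mean(0))
    for i in range(2): d=W[i+1]-W[i];print(np.linalg.norm(d),np.degrees(np.arctan2(d[1],d[0])))
for p in(s,t):
  print([ (round(q['score'],2),np.round(w(p,q['pixel'],.045),4)) for q in nets.tip_of(p,'lid_knob')[:3]])
o=robot.observe();print(o['tool_pos'])
```

```text
[0.47865313 0.19610708 0.108     ] [0.47289714 0.1988316  0.108     ]
0.95 [[0.647, -0.363], [0.68, -0.489], [0.365, -0.539], [0.333, -0.42]] [ 0.50628046 -0.45265341]
0.13004205027143054 -75.28149641019999
0.3189585546931023 -171.0511436368591
[(0.82, array([ 0.507 , -0.4513,  0.045 ]))]
[(0.97, array([ 0.5077, -0.4567,  0.045 ]))]
[0.56149663 0.10592387 0.18048724]
```

carry_out --translation '[[0, 0, 0], [0, 0, 0], [-0.0263, 0.0174, 0], [-0.0263, 0.0174, 0], [-0.0263, 0.0174, 0], [-0.0263, 0.0174, 0], [0, 0, 0], [0, 0, 0]]' --turn '[[0, 0, -0.097], [0, 0, -0.097], [0, 0, 0], [0, 0, 0], [0, 0, 0], [0, 0, 0], [0, 0, 0], [0, 0, 0]]' --gripper '[-0.1, -0.1, -0.1, -0.1, -0.1, -0.1, -0.1, -0.1]'

```text
time: 39.6
tool_pos: [0.4753, 0.198, 0.1812]
tool_rot: [-3.141, -0.0, -1.398]
contact_force: [0.8, 0.1, 0.1]
opening: 0.0503
```

carry_out --translation '[[0, 0, 0.02], [0, 0, 0.03], [0, 0, 0.025], [0, 0, 0.015], [0, 0, 0.01], [0, 0, 0.003], [0, 0, 0]]' --turn '[[0, 0, 0], [0, 0, 0], [0, 0, 0], [0, 0, 0], [0, 0, 0], [0, 0, 0], [0, 0, 0]]' --gripper '[-0.1, -0.1, -0.1, -0.1, -0.1, -0.1, -0.1]'

```text
time: 40.3
tool_pos: [0.4757, 0.1974, 0.078]
tool_rot: [-3.141, -0.0, -1.401]
contact_force: [-0.4, 0.1, 0.1]
opening: 0.0502
```

carry_out --translation '[[0, 0, 0], [0, 0, 0], [0, 0, 0], [0, 0, 0], [0, 0, 0], [0, 0, 0]]' --turn '[[0, 0, 0], [0, 0, 0], [0, 0, 0], [0, 0, 0], [0, 0, 0], [0, 0, 0]]' --gripper '[1, 1, 1, 1, 1, 1]' --squeeze 30

```text
time: 40.9
tool_pos: [0.4754, 0.1979, 0.0784]
tool_rot: [-3.141, 0.0, -1.4]
contact_force: [-1.4, 0.9, 4.1]
opening: 0.0219
```

carry_out --translation '[[0, 0, -0.005], [0, 0, -0.015], [0, 0, -0.025], [0, 0, -0.03], [0, 0, -0.015], [0.0326, 0.0067, 0], [0.0326, 0.0067, 0], [0.0326, 0.0067, 0], [0.0326, 0.0067, 0], [0.0326, 0.0067, 0]]' --turn '[[0, 0, 0], [0, 0, 0], [0, 0, 0], [0, 0, 0], [0, 0, 0], [0, 0, 0], [0, 0, 0], [0, 0, 0], [0, 0, 0], [0, 0, 0]]' --gripper '[1, 1, 1, 1, 1, 1, 1, 1, 1, 1]'

```text
time: 41.9
tool_pos: [0.4695, 0.0302, 0.1681]
tool_rot: [3.141, -0.0, -1.4]
contact_force: [0.4, 1.0, -1.4]
opening: 0.0218
```

carry_out --translation '[[0.0326, 0.0067, 0], [0.0326, 0.0067, 0], [0.0326, 0.0067, 0], [0.0326, 0.0067, 0], [0.0326, 0.0067, 0], [0.0326, 0.0067, 0], [0.0326, 0.0067, 0], [0.0326, 0.0067, 0], [0, 0, 0], [0, 0, 0]]' --turn '[[0, 0, 0], [0, 0, 0], [0, 0, 0], [0, 0, 0], [0, 0, 0], [0, 0, 0], [0, 0, 0], [0, 0, 0], [0, 0, 0], [0, 0, 0]]' --gripper '[1, 1, 1, 1, 1, 1, 1, 1, 1, 1]'

```text
time: 42.9
tool_pos: [0.4609, -0.2348, 0.1677]
tool_rot: [3.141, 0.001, -1.402]
contact_force: [-0.1, 0.3, -0.2]
opening: 0.0219
```

Descend to z 0.029, release and lift.

carry_out --translation '[[0, 0, 0.02], [0, 0, 0.03], [0, 0, 0.03], [0, 0, 0.025], [0, 0, 0.015], [0, 0, 0.01], [0, 0, 0.005], [0, 0, 0.003], [0, 0, 0.0015], [0, 0, 0]]' --turn '[[0, 0, 0], [0, 0, 0], [0, 0, 0], [0, 0, 0], [0, 0, 0], [0, 0, 0], [0, 0, 0], [0, 0, 0], [0, 0, 0], [0, 0, 0]]' --gripper '[1, 1, 1, 1, 1, 1, 1, 1, 1, 1]'

```text
time: 43.9
tool_pos: [0.4617, -0.2348, 0.029]
tool_rot: [-3.141, -0.001, -1.4]
contact_force: [0.4, 0.4, -0.8]
opening: 0.0219
```

carry_out --translation '[[0, 0, 0], [0, 0, 0], [0, 0, 0], [0, 0, -0.02], [0, 0, -0.035], [0, 0, -0.04], [0, 0, -0.04], [0, 0, 0], [0, 0, 0]]' --turn '[[0, 0, 0], [0, 0, 0], [0, 0, 0], [0, 0, 0], [0, 0, 0], [0, 0, 0], [0, 0, 0], [0, 0, 0], [0, 0, 0]]' --gripper '[0.05, 0.05, 0.05, 0.05, 0.05, 0.05, 0.05, 0.05, 0.05]'

```text
time: 44.8
tool_pos: [0.4616, -0.2349, 0.1643]
tool_rot: [-3.14, -0.002, -1.4]
contact_force: [-0.8, 0.1, -1.3]
opening: 0.0433
```

carry_out --translation '[[-0.035, 0, 0], [-0.035, 0, 0], [-0.035, 0, 0], [-0.035, 0, 0], [-0.035, 0, 0], [-0.035, 0, 0], [-0.035, 0, 0], [-0.035, 0, 0], [0, 0, 0], [0, 0, 0]]' --turn '[[0, 0, 0], [0, 0, 0], [0, 0, 0], [0, 0, 0], [0, 0, 0], [0, 0, 0], [0, 0, 0], [0, 0, 0], [0, 0, 0], [0, 0, 0]]' --gripper '[-0.3, -0.3, -0.3, -0.3, -0.3, -0.3, -0.3, -0.3, -0.3, -0.3]'

```text
time: 45.8
tool_pos: [0.413, 0.0416, 0.1624]
tool_rot: [3.139, 0.0, -1.398]
contact_force: [0.5, -0.1, 0.3]
opening: 0.0595
```

Run:
```python
from h import *
o=robot.observe();print(o['tool_pos'],o['tool_rot'])
s=read_camera('scene');t=read_camera('top')
a=t['img'][140:340,410:630].copy()
cv2.imwrite('pics/raw_t.png',t['img'][:,:,::-1]);cv2.imwrite('pics/raw_s.png',s['img'][:,:,::-1])
cv2.imwrite('pics/d1.png',np.hstack([cv2.resize(s['img'][210:350,60:240],(380,600),interpolation=cv2.INTER_CUBIC),cv2.resize(a,(420,600),interpolation=cv2.INTER_CUBIC)])[:,:,::-1])
for p in(s,t):
  print([ (round(q['score'],2),np.round(w(p,q['pixel'],.045),4)) for q in nets.tip_of(p,'lid_knob')[:2]])
  print('cap',[ (round(q['score'],2),np.round(w(p,q['pixel'],.01),4)) for q in nets.tip_of(p,'cap0')])
```

```text
[0.41301923 0.04156974 0.16242762] [ 3.13934582e+00  1.17487821e-04 -1.39786967e+00]
[(0.69, array([ 4.659e-01, -2.000e-04,  4.500e-02])), (0.63, array([0.5493, 0.1099, 0.045 ]))]
cap [(0.95, array([0.2244, 0.3624, 0.01  ])), (0.87, array([0.4694, 0.4596, 0.01  ])), (0.86, array([0.2635, 0.243 , 0.01  ])), (0.84, array([ 0.649, -0.21 ,  0.01 ])), (0.64, array([ 0.4626, -0.2414,  0.01  ])), (0.55, array([0.7945, 0.0555, 0.01  ])), (0.4, array([ 0.4395, -0.0016,  0.01  ]))]
[(0.92, array([ 0.507 , -0.4581,  0.045 ])), (0.61, array([0.5631, 0.1086, 0.045 ]))]
cap [(0.86, array([ 0.458 , -0.2314,  0.01  ])), (0.83, array([0.2632, 0.2484, 0.01  ])), (0.64, array([0.4388, 0.4708, 0.01  ])), (0.62, array([0.2198, 0.3611, 0.01  ])), (0.57, array([ 0.6451, -0.2009,  0.01  ]))]
```

View pics/d1.png

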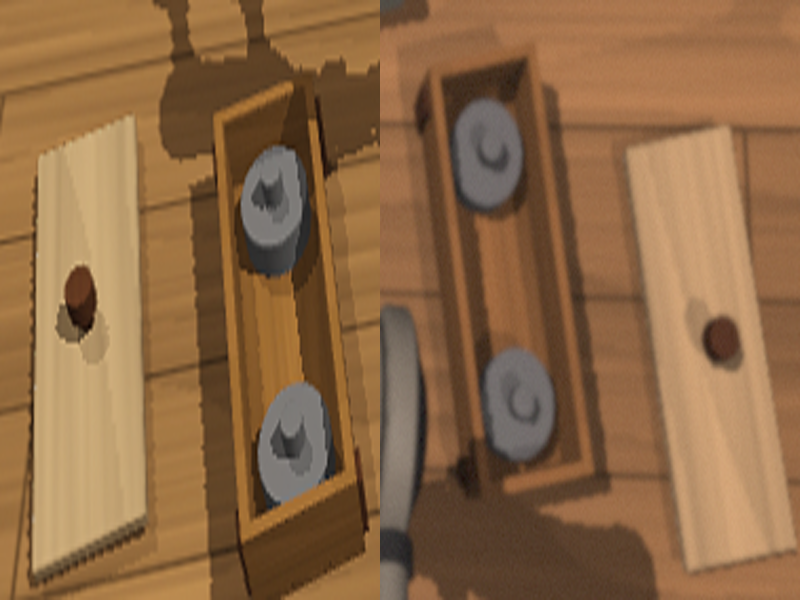

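Run:
```python
from h import *
from scipy.optimize import least_squares
s=read_camera('scene');t=read_camera('top')
T=lambda L:[(410+(x-380+.5)/1.909-.5,140+(y+.5)/3-.5) for x,y in L]
S=lambda L:[(60+(x+.5)/2.111-.5,210+(y+.5)/4.286-.5) for x,y in L]
# order: far-left(+x,+y), far-right(+x,-y), near-right(-x,-y), near-left(-x,+y) in chest frame
R=np.array([[.155,.06],[.155,-.06],[-.155,-.06],[-.155,.06]])
def fit(o,z,x0):
    def f(x):
        c,n=np.cos(x[2]),np.sin(x[2]);W=R@np.array([[c,n],[-n,c]])+x[:2]
        P=np.c_[W,np.full(4,z)]
        return np.concatenate([(px(p,P)-np.array(q)).ravel() for p,q in o])
    r=least_squares(f,x0,loss='soft_l1');return np.round(r.x[:2],4),round(np.degrees(r.x[2]),2),np.round(r.fun.reshape(-1,2),1).tolist()
ct=T([(430,70),(535,45),(603,470),(477,494)]);lt=T([(627,150),(730,125),(795,553),(688,571)])
# scene: +x is toward the viewer (bottom), +y right
cs=S([(362,485),(238,543),(215,115),(300,82)]);ls=S([(146,516),(33,573),(38,158),(134,117)])
for n,a,b,z,x0 in (('chest',ct,cs,.07,(.553,-.218,.16)),('lid',lt,ls,.022,(.507,-.455,.17))):
    print(n,fit([(t,a)],z,x0));print(n,fit([(s,b)],z,x0));print(n,fit([(t,a),(s,b)],z,x0)[:2])
```

```text
chest (array([ 0.5516, -0.2226]), np.float64(10.21), [[-0.3, -0.8], [0.2, -1.6], [-2.6, 0.6], [5.0, 1.8]])
chest (array([ 0.5544, -0.221 ]), np.float64(9.33), [[-2.8, -0.2], [1.1, 0.7], [-1.1, 0.4], [5.0, -2.3]])
chest (array([ 0.5531, -0.2212]), np.float64(9.57))
lid (array([ 0.5049, -0.4557]), np.float64(8.96), [[-0.3, -0.3], [0.4, 0.3], [0.8, -0.8], [-0.9, 0.8]])
lid (array([ 0.509, -0.455]), np.float64(9.45), [[0.3, -0.1], [-0.4, 0.5], [-0.2, -0.0], [0.3, -0.7]])
lid (array([ 0.5063, -0.4558]), np.float64(9.22))
```

carry_out --translation '[[0.036, -0.0005, 0], [0.036, -0.0005, 0], [0.036, -0.0005, 0], [0.036, -0.0005, 0], [0.036, -0.0005, 0], [0.036, -0.0005, 0], [0.036, -0.0005, 0], [0.036, -0.0005, 0], [0.036, -0.0005, 0], [0.036, -0.0005, 0]]' --turn '[[0, 0, 0], [0, 0, 0], [0, 0, 0], [0, 0, 0], [0, 0, 0], [0, 0, 0], [0, 0, 0], [0, 0, 0], [0, 0, 0], [0, 0, 0]]' --gripper '[-0.3, -0.3, -0.3, -0.3, -0.3, -0.3, -0.3, -0.3, -0.3, -0.3]'

```text
time: 47.2
tool_pos: [0.4798, -0.3145, 0.1634]
tool_rot: [-3.142, -0.0, -1.401]
contact_force: [0.6, 0.9, -0.7]
opening: 0.0597
```

carry_out --translation '[[0.036, -0.0005, 0], [0.036, -0.0005, 0], [0.036, -0.0006, 0], [0.037, -0.0006, 0], [0, 0, 0], [0, 0, 0]]' --turn '[[0, 0, 0], [0, 0, 0], [0, 0, 0], [0, 0, 0], [0, 0, 0], [0, 0, 0]]' --gripper '[-0.3, -0.3, -0.3, -0.3, -0.3, -0.3]'

```text
time: 47.8
tool_pos: [0.506, -0.4557, 0.1624]
tool_rot: [3.141, 0.001, -1.402]
contact_force: [-0.2, -0.6, 0.1]
opening: 0.0595
```

carry_out --translation '[[0, 0, 0.025], [0, 0, 0.035], [0, 0, 0.035], [0, 0, 0.03], [0, 0, 0.015], [0, 0, 0.01], [0, 0, 0.005], [0, 0, 0]]' --turn '[[0, 0, 0], [0, 0, 0], [0, 0, 0], [0, 0, 0], [0, 0, 0], [0, 0, 0], [0, 0, 0], [0, 0, 0]]' --gripper '[-0.3, -0.3, -0.3, -0.3, -0.3, -0.3, -0.3, -0.3]'

```text
time: 48.6
tool_pos: [0.507, -0.4553, 0.0091]
tool_rot: [-3.141, -0.001, -1.4]
contact_force: [0.5, -0.2, 0.2]
opening: 0.0598
```

carry_out --translation '[[0, 0, 0], [0, 0, 0], [0, 0, 0], [0, 0, 0], [0, 0, 0], [0, 0, 0], [0, 0, 0]]' --turn '[[0, 0, 0], [0, 0, 0], [0, 0, 0], [0, 0, 0], [0, 0, 0], [0, 0, 0], [0, 0, 0]]' --gripper '[1, 1, 1, 1, 1, 1, 1]' --squeeze 50

```text
time: 49.3
tool_pos: [0.5069, -0.4555, 0.009]
tool_rot: [-3.141, -0.001, -1.4]
contact_force: [-0.3, -0.3, 3.4]
opening: 0.0308
```

carry_out --translation '[[0, 0, -0.005], [0, 0, -0.015], [0, 0, -0.025], [0, 0, -0.03], [0, 0, -0.035], [0, 0, -0.035], [0, 0, -0.015], [0, 0, 0], [0, 0, 0]]' --turn '[[0, 0, 0], [0, 0, 0], [0, 0, 0], [0, 0, 0], [0, 0, 0], [0, 0, 0], [0, 0, 0], [0, 0, 0], [0, 0, 0]]' --gripper '[1, 1, 1, 1, 1, 1, 1, 1, 1]'

```text
time: 50.2
tool_pos: [0.5064, -0.4547, 0.1681]
tool_rot: [3.141, 0.001, -1.4]
contact_force: [-0.6, 0.9, -4.3]
opening: 0.0305
```

carry_out --translation '[[-0.0323, -0.0124, 0], [-0.0323, -0.0124, 0], [-0.0323, -0.0124, 0], [-0.0323, -0.0124, 0], [-0.0323, -0.0124, 0], [-0.0322, -0.0124, 0], [-0.0322, -0.0124, 0], [0, 0, 0], [0, 0, 0]]' --turn '[[0, 0, 0], [0, 0, 0], [0, 0, 0], [0, 0, 0], [0, 0, 0], [0, 0, 0], [0, 0, 0], [0, 0, 0], [0, 0, 0]]' --gripper '[1, 1, 1, 1, 1, 1, 1, 1, 1]'

```text
time: 51.1
tool_pos: [0.5533, -0.2168, 0.1671]
tool_rot: [3.139, 0.001, -1.398]
contact_force: [0.2, -1.8, -3.4]
opening: 0.0311
```

carry_out --translation '[[0, 0, 0.02], [0, 0, 0.03], [0, 0, 0.02], [0, 0, 0.01], [0, 0, 0.003], [0, 0, 0]]' --turn '[[0, 0, 0], [0, 0, 0], [0, 0, 0], [0, 0, 0], [0, 0, 0], [0, 0, 0]]' --gripper '[1, 1, 1, 1, 1, 1]'

```text
time: 51.7
tool_pos: [0.5538, -0.2185, 0.0855]
tool_rot: [3.141, -0.0, -1.401]
contact_force: [0.2, 0.5, -3.2]
opening: 0.0309
```

carry_out --translation '[[0, 0, 0.003], [0, 0, 0.003], [0, 0, 0.003], [0, 0, 0]]' --turn '[[0, 0, 0], [0, 0, 0], [0, 0, 0], [0, 0, 0]]' --gripper '[1, 1, 1, 1]'

```text
time: 52.1
tool_pos: [0.5537, -0.2177, 0.0763]
tool_rot: [3.141, 0.0, -1.4]
contact_force: [-0.8, -0.1, -3.0]
opening: 0.0308
```

carry_out --translation '[[0, 0, 0.002], [0, 0, 0.002], [0, 0, 0.002], [0, 0, 0]]' --turn '[[0, 0, 0], [0, 0, 0], [0, 0, 0], [0, 0, 0]]' --gripper '[1, 1, 1, 1]'

```text
time: 52.5
tool_pos: [0.5537, -0.2177, 0.0701]
tool_rot: [3.141, 0.0, -1.4]
contact_force: [-0.0, -0.2, -3.7]
opening: 0.0308
```

carry_out --translation '[[0, 0, 0.001], [0, 0, 0], [0, 0, 0]]' --turn '[[0, 0, 0], [0, 0, 0], [0, 0, 0]]' --gripper '[1, 1, 1]'

```text
time: 52.8
tool_pos: [0.5539, -0.2178, 0.0695]
tool_rot: [-3.142, -0.0, -1.4]
contact_force: [-0.7, 0.8, -3.6]
opening: 0.0308
```

Within about 1 mm of home. I'll release, lift, back away and check.

carry_out --translation '[[0, 0, 0.001], [0, 0, 0], [0, 0, 0], [0, 0, 0], [0, 0, -0.01], [0, 0, -0.03], [0, 0, -0.04], [0, 0, -0.03], [0, 0, 0]]' --turn '[[0, 0, 0], [0, 0, 0], [0, 0, 0], [0, 0, 0], [0, 0, 0], [0, 0, 0], [0, 0, 0], [0, 0, 0], [0, 0, 0]]' --gripper '[1, -0.3, -0.3, -0.3, -0.3, -0.3, -0.3, -0.3, -0.3]'

```text
time: 53.7
tool_pos: [0.5563, -0.2191, 0.1845]
tool_rot: [-3.133, -0.007, -1.4]
contact_force: [-0.2, -0.4, -0.0]
opening: 0.0597
```

carry_out --translation '[[0.03, 0.01, 0], [0.035, 0.01, 0], [0.035, 0.01, 0], [0.035, 0.01, 0], [0.035, 0.01, 0], [0.035, 0.01, 0], [0.03, 0.01, 0], [0, 0, 0]]' --turn '[[0, 0, 0], [0, 0, 0], [0, 0, 0], [0, 0, 0], [0, 0, 0], [0, 0, 0], [0, 0, 0], [0, 0, 0]]' --gripper '[-0.3, -0.3, -0.3, -0.3, -0.3, -0.3, -0.3, -0.3]'

```text
time: 54.5
tool_pos: [0.5228, -0.4652, 0.1771]
tool_rot: [3.14, -0.0, -1.404]
contact_force: [-0.5, 0.5, -0.4]
opening: 0.0599
```

Run:
```python
from h import *
s=read_camera('scene');t=read_camera('top')
cv2.imwrite('pics/e1.png',np.vstack([cv2.resize(s['img'][200:380,120:420],(750,300),interpolation=cv2.INTER_CUBIC),cv2.resize(t['img'][120:320,220:560],(750,300),interpolation=cv2.INTER_CUBIC)])[:,:,::-1])
k=[nets.tip_of(p,'lid_knob')[0]['pixel'] for p in(s,t)]
for z in(.1,.105,.115): print(z,w(s,k[0],z),w(t,k[1],z))
print(robot.observe()['tool_pos'],robot.observe()['time'])
```

```text
0.1 [ 0.55166373 -0.2193197   0.1       ] [ 0.55518809 -0.21791867  0.1       ]
0.105 [ 0.55595628 -0.21817455  0.105     ] [ 0.55423259 -0.21629475  0.105     ]
0.115 [ 0.56454139 -0.21588424  0.115     ] [ 0.55232161 -0.2130469   0.115     ]
[ 0.52503777 -0.46016402  0.17837299] 54.7
```

View pics/e1.png

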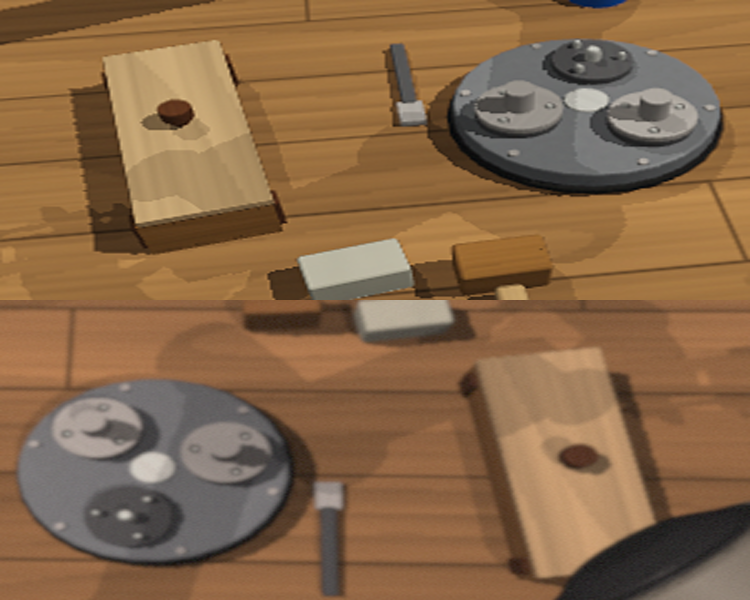

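```bash
python3 -c "
from cell import robot
print(robot.hand_in())"
```

```text
the job is handed in; nothing more can be done
None
```

The job is done and handed in at about 55 s of the 205 s allowed.

**What I did**
- **Flanges:** the chest held two, one at each end. Each now sits on a head of its own, one on the head that was already bare and one on the first head I uncapped. The third head is left bare.
- **Caps:** both grey caps stand upright on the chest floor, in the places the flanges left.
- **Lid:** it lay on the bench until all that was done, then went back on the chest last. It was knocked about 4 cm aside while it lay there, so I measured it again before picking it up.
- **Left alone:** I did not touch the mallet, chisel, offcut, or the blue and red look-alike caps.

**Last checks**
- **Flanges:** both went down past the stud tips with no resistance, and the pictures show the studs through the flange holes.
- **Lid:** in the last picture it sits square on the chest, with the knob at about 104 mm (105 mm expected when home). The battens went in without contact.

**What disagreed**
- **Tool height:** my first two grips on the lid knob closed on nothing. The reported tool height read about 2 cm lower than the fingertips really were. I allowed for that from then on, and every later grip held.
- **Lid position:** the two cameras differed by about 2 mm on where the lid ended up, within its play.

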